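# Hang a hex driver set on its clip rack

## Robot

A 6-joint arm with a two-finger parallel gripper is mounted at the origin on a cart in front of the work surface, level with it; the furniture and walls round the work are solid. World frame = base frame: x ahead of the robot, y to its left, z up, the work surface at z = 0. Lengths are in mm, angles in rad, forces in N, time in s.
With the tool pointing down it reaches from about 350 to 1000 mm from the base axis. Payload 7.1 kg.
Tool frame: the origin (TCP) lies on the centre line of the jaws, within the pads' length; the fingertips stand 8 mm ahead of it and the grasp point (between the pads) lies 11 mm behind it; z points along the fingers, y is the direction in which the jaws open and shut (so a half turn about z gives the same grasp; the last joint's range is limited). The gripper opens to 85 mm and grips with 20 to 120 N. Pads are 22 mm wide; open, the fingers measure 114 mm over their backs; the gripper's body (76 mm by 85 mm) begins 54 mm behind the grasp point. The pads swing forward as they close: fully open they stand 13 mm farther back than shut.
Start: joints at [-1.358, 0.423, 1.63, -0, 1.089, -0.019], TCP at [143.6, -608.263, 239.319] pointing down, gripper open.
Joint ranges: [-3, 3], [-0.9, 2.11], [0.09, 2.58], [-1.31, 4.45], [0.11, 2.69], [-2.54, 2.54]. Speed limits (rad/s): [2.39, 2.39, 3.01, 3.14, 3.14, 3.14].

## Interface

Orientations are given as a unit quaternion [x, y, z, w].
In Python, from bench import bot gives the robot as it stands.
- The arm moves only by the tool arm_command, never from a script. Its argument "plan" is a list that holds one entry, the list of rows, each a list of 7 numbers: the shift along the tool's x, y, z in m, then the turn, a rotation vector about the tool's x, y, z in degrees, then the opening, from 0 (shut) to 1 (fully open). In form: [[[x, y, z, rx, ry, rz, fingers], ...]]. A call has exactly 8 rows; each row shifts and turns the commanded pose from where the row before left it, along the tool's axes as they then stand; what a row does not reach is not made up. A row lasts 1/10 s, in which the tool goes at most 50 mm and 8.59 degrees, less where a joint would pass 70% of its speed; a pose out of reach is approached as far as the arm can. A call with a gripper value outside its range is refused whole. The fingers move at their own pace and stop on an object; "squeeze" is the grip in N (left out, the last holds). Time passes only in rows, so rows that do not move let the fingers close, or fill a call up. It gives the time, the measured TCP pose, the force and the opening at its end, in the units of the state.
- bot.read_state(): the state, without advancing time (a new reading comes with each control period).
- bot.get_image(name): name is "scene" or "top"; returns a dict with "pixels" (400x640x3 uint8, red, green, blue), "depth" (400x640 float32, mm along the optical axis (not along the pixel's ray), 0 where there is no reading), "fov_y" (degrees; the focal length in pixels is half the picture's height over the tangent of half this angle, whatever the lens; pixels are square), "cx", "cy" (the principal point, pixels), "world_from_camera" (4x4, takes a point from camera to world coordinates). Camera axes: x right, y down, z forward; pixel columns grow to the right and rows downward; lengths in mm; the calibration is good to about 2 mm. A picture is of the moment at which its call begins.
- bot.sign_off(): hands the job in, once; it reports no verdict.
The state is a dict: "time_s": time; "joint_positions": joint angles; "qd": joint speeds; "joint_efforts": joint torques, N m; "tcp_pos": TCP position; "tcp_rot": TCP orientation; "force": force on the tool from outside, world axes, zero at the start; "torque": the same for the moment, N m; "gripper_width": opening from 0.0 (shut) to 1.0 (fully open).
Only numpy, scipy, OpenCV 4.12 (cv2) and the standard library are available. Lean on these libraries where they do the work, as an engineer would, in place of code of your own. Each camera call takes 0.05 s, during which the arm holds its last target. There are 200 camera calls.

## Task

Swing the lid of the grey case right back past its balance point so that it stays open by itself, lift out all the hex drivers, however many there are, and click each one fully home into a clip of the aluminium rack, blades pointing away from you, in order of length: four sizes, the shortest in the clip farthest left, the longest in the one farthest right; the plate under each clip reaches just as far back as the tip of the driver that belongs there, and the clip of a missing size stays empty. When all are in the rack, shut the lid of the empty case, and leave the calculator, the white box and the beaker where they stand.

Things in the scene. Friction and masses are not known exactly. Their poses are not given: they have to be found in the camera images.
- case_lid (a joint): angle of the case's lid: 0 shut, grows as it opens, stop at 1.9 rad. The hinge is free: the lid (0.15 kg) falls shut when let go below about 1.5 rad and leans back on its stop, staying open, when let go beyond 1.6
- case_lid_handle (a point): point to grip on the round black knob of the lid (its middle); it lies 35 mm or so above the lid when shut; grip it across, along the case's y axis; the knob pivots between the pads as the lid swings
- case_lid_hinge (a point): middle of the lid's hinge line, along the rim of the case farthest from the robot (the case's y axis); the knob follows an arc about it
- case: grey case fixed to the table, 216 (x) x 300 (y) x 50 mm high, under a 6 mm flat lid; walls and floor 5 mm. Origin: centre of its underside; x away from the robot to the hinge, y left. The drivers lie side by side along x at y = -90, -30, 30, 90 mm, handle middles near x = -42, in lanes 42 mm wide between white blocks 24 mm high at x = -103 to -79 and -9 to 15; between those is finger room
- rack: aluminium rack fixed to the table: base plate 110 (x) x 276 (y) x 8 mm; two rails along y, 12 mm thick, centred at x = -34 and +34 mm, tops at z = 41 mm, 56 mm of room for fingers between. Four clips 64 mm apart, one per size of driver; behind each a finger of the base plate reaches back as far as the tip of the driver that belongs there. Origin: centre of underside; x away from the robot, y left
- clip_1 (a point): clip 1 from the rack's left (+y) end, for driver 1: seat of the middle of its handle, midway between the rails, 50 mm up; axes as the rack's. On each rail a pair of sprung steel jaws, lips 61.5 mm high gaping 13 mm: a driver laid on them rests with its axis near 65 mm and must be pressed down (about 10 N, at most 25) till it snaps in and lies on both rails, axis at 50 mm
- clip_2 (a point): clip 2 from the rack's left (+y) end, for driver 2: seat of the middle of its handle, midway between the rails, 50 mm up; axes as the rack's. On each rail a pair of sprung steel jaws, lips 61.5 mm high gaping 13 mm: a driver laid on them rests with its axis near 65 mm and must be pressed down (about 10 N, at most 25) till it snaps in and lies on both rails, axis at 50 mm
- clip_3 (a point): clip 3 from the rack's left (+y) end, for driver 3: seat of the middle of its handle, midway between the rails, 50 mm up; axes as the rack's. On each rail a pair of sprung steel jaws, lips 61.5 mm high gaping 13 mm: a driver laid on them rests with its axis near 65 mm and must be pressed down (about 10 N, at most 25) till it snaps in and lies on both rails, axis at 50 mm
- clip_4 (a point): clip 4 from the rack's left (+y) end, for driver 4: seat of the middle of its handle, midway between the rails, 50 mm up; axes as the rack's. On each rail a pair of sprung steel jaws, lips 61.5 mm high gaping 13 mm: a driver laid on them rests with its axis near 65 mm and must be pressed down (about 10 N, at most 25) till it snaps in and lies on both rails, axis at 50 mm
- driver_1: hex driver, size 1 of 4 (1 shortest), 122 mm long, 0.1 kg, lying in the case: round black handle 18 mm thick and 102 mm long with a square 28 mm flange, 6 mm thick, at each end, and a steel blade 20 mm long, 6 mm thick. Origin: middle of the handle on its axis, where to grip it; x towards the blade. It is clipped 34 mm either side of that. None if absent
- driver_1_tip (a point): tip of the blade of driver 1, 71 mm along x from the middle of the handle
- driver_2: hex driver, size 2 of 4 (1 shortest), 140 mm long, 0.1 kg, lying in the case: round black handle 18 mm thick and 102 mm long with a square 28 mm flange, 6 mm thick, at each end, and a steel blade 38 mm long, 7.6 mm thick. Origin: middle of the handle on its axis, where to grip it; x towards the blade. It is clipped 34 mm either side of that. None if absent
- driver_2_tip (a point): tip of the blade of driver 2, 89 mm along x from the middle of the handle
- driver_3: hex driver, size 3 of 4 (1 shortest), 158 mm long, 0.1 kg, lying in the case: round black handle 18 mm thick and 102 mm long with a square 28 mm flange, 6 mm thick, at each end, and a steel blade 56 mm long, 9.2 mm thick. Origin: middle of the handle on its axis, where to grip it; x towards the blade. It is clipped 34 mm either side of that. None if absent
- driver_3_tip (a point): tip of the blade of driver 3, 107 mm along x from the middle of the handle
- driver_4: hex driver, size 4 of 4 (1 shortest), 176 mm long, 0.1 kg, lying in the case: round black handle 18 mm thick and 102 mm long with a square 28 mm flange, 6 mm thick, at each end, and a steel blade 74 mm long, 10.8 mm thick. Origin: middle of the handle on its axis, where to grip it; x towards the blade. It is clipped 34 mm either side of that. None if absent
- driver_4_tip (a point): tip of the blade of driver 4, 125 mm along x from the middle of the handle
- calculator: bystander, leave alone: white pocket calculator lying to the right, 200 x 102 x 32 mm; origin at the centre of its underside
- white_holder: bystander, leave alone: small white upright box, 31 x 38 x 75 mm, standing behind the work; origin at the centre of its underside
- beaker: bystander, leave alone: small glass beaker, 46 mm wide and 58 mm high, standing to the right of the rack; origin at the centre of its underside

How it is judged (in metres and radians):
On the way, in this order (a step that is already met when the one before it is completed fails the run):
1. the lid is swung back beyond its balance point (over 1.6 rad) and rests there (value of joint case_lid above 1.6 rad and velocity of joint case_lid between -0.3 and 0.3 rad/s), for 0.4 s.
2. with the lid standing open, every driver is clipped into its place in the rack (value of joint case_lid above 1.5 rad and distance between driver_1 and clip_1 below 0.012 m and z of driver_1 in the frame of rack between 0.045 and 0.055 m and angle between the x axis of each of driver_1, driver_2, driver_3, driver_4 and the x axis of rack, either way round below 0.1 rad and x of each of driver_1_tip, driver_2_tip, driver_3_tip, driver_4_tip in the frame of rack above 0.03 m and distance between driver_2 and clip_2 below 0.012 m and z of driver_2 in the frame of rack between 0.045 and 0.055 m and distance between driver_3 and clip_3 below 0.012 m and z of driver_3 in the frame of rack between 0.045 and 0.055 m and distance between driver_4 and clip_4 below 0.012 m and z of driver_4 in the frame of rack between 0.045 and 0.055 m), for 0.2 s.
At the end, for the whole second after the job is handed in: Every driver present lies in the clip of its size (handle within 12 mm of the clip's point, axis 45 to 55 mm above the rack's underside, within 0.1 rad of the rack's x axis), blade away from the robot, at rest; the lid is shut (under 0.06 rad) (distance between driver_1 and clip_1 below 0.012 m and z of driver_1 in the frame of rack between 0.045 and 0.055 m and angle between the x axis of each of driver_1, driver_2, driver_3, driver_4 and the x axis of rack, either way round below 0.1 rad and x of each of driver_1_tip, driver_2_tip, driver_3_tip, driver_4_tip in the frame of rack above 0.03 m and distance between driver_2 and clip_2 below 0.012 m and z of driver_2 in the frame of rack between 0.045 and 0.055 m and distance between driver_3 and clip_3 below 0.012 m and z of driver_3 in the frame of rack between 0.045 and 0.055 m and distance between driver_4 and clip_4 below 0.012 m and z of driver_4 in the frame of rack between 0.045 and 0.055 m and value of joint case_lid below 0.06 rad and linear speed of each of driver_1, driver_2, driver_3, driver_4 below 0.03 m/s); the robot touches nothing.
It fails at once if the calculator is disturbed (moved more than 30 mm) (distance of calculator from where it was at the start of the episode above 0.03 m).
It fails at once if the white holder is disturbed (moved more than 30 mm) (distance of white_holder from where it was at the start of the episode above 0.03 m).
It fails at once if the beaker is disturbed (moved more than 30 mm) (distance of beaker from where it was at the start of the episode above 0.03 m).
Of driver_1, driver_2, driver_3, driver_4 only 3 to 4 are there at a start; the rules pass over those that are not, and their reading is None.
At some moment in a run one of driver_1, driver_2, driver_3, driver_4 may be knocked a few centimetres aside while the robot is not near it.
Once in a run the grip may slacken for a moment while it holds something.
It also fails if it takes over 210 s, if anything falls off the work surface, if the arm or the gripper's body presses on something with over 40 N, if the wrist force passes 120 N, or if a joint passes its speed limit or range.

## Working session

There is one attempt and no reset: what is moved stays moved. The work goes in short steps, Python scripts to look and compute and a tool call to move; the robot and the scene stay as the last step left them, time stands still between calls to the robot, and variables do not carry over. Pictures are saved under pics/ and viewed, about 12 in all and at most 16, crops included, and the job is handed in when it is done.

Besides the shell and the picture viewer there is one more tool, called in YAML: its name, and indented under it one key for each argument. arm_command: Moves the arm, as the interface text tells. Its arguments: {"type":"object","properties":{"plan":{"type":"array","items":{"type":"array","items":{"type":"array","items":{"type":"number"}}}},"squeeze":{"type":"number"}},"required":["plan"]}

```bash
ls; mkdir -p pics; cat > h.py <<'E'
import numpy as np, cv2
from bench import bot
from scipy.spatial.transform import Rotation as R
def cam(n):
    g=bot.get_image(n); g['f']=200/np.tan(np.radians(g['fov_y'])/2); g['T']=np.array(g['world_from_camera']); return g
def cloud(g):
    d=g['depth']; v,u=np.mgrid[:400,:640]
    p=np.stack([(u-g['cx'])/g['f']*d,(v-g['cy'])/g['f']*d,d],-1)
    w=p@g['T'][:3,:3].T+g['T'][:3,3]; w[d==0]=np.nan; return w
def ray(g,u,v,z):
    d=g['T'][:3,:3]@np.array([(u-g['cx'])/g['f'],(v-g['cy'])/g['f'],1]); o=g['T'][:3,3]
    return o+d*(z-o[2])/d[2]
def save(g,n,s=1): cv2.imwrite('pics/'+n,cv2.resize(g['pixels'][...,::-1],None,fx=s,fy=s))
E
python3 - <<'E'
from h import *
s=bot.read_state(); print(s)
for n in('scene','top'):
    g=cam(n); save(g,n+'0.png',1.25); np.savez(n+'0.npz',p=g['pixels'],w=cloud(g)); print(n,g['f'],g['T'].round(3).tolist())
E
```

```text
pics
{'time_s': 0.0, 'joint_positions': array([-1.35797778e+00,  4.23860550e-01,  1.63069452e+00,  8.14640399e-06,
        1.08861170e+00, -1.89759070e-02]), 'qd': array([-1.03678289e-04, -1.36354578e-03,  3.07040246e-04,  2.01221658e-04,
        8.62963780e-04, -2.04372106e-05]), 'joint_efforts': array([ 2.62773669e-03, -5.57381451e+01, -2.81742096e+01,  1.16531319e-04,
        7.44458725e-03,  1.76512083e-05]), 'tcp_pos': array([ 143.50506968, -607.74559328,  238.53160384]), 'tcp_rot': array([ 9.93291342e-01,  1.15636026e-01, -7.25733144e-05, -7.83717000e-04]), 'force': array([-0.58092484,  0.26065352, -0.07679528]), 'torque': array([-0.01463524, -0.07233851, -0.02884904]), 'gripper_width': 0.9990083348296936}
scene 399.2830364626951 [[-0.82, -0.398, 0.412, 49.406], [-0.573, 0.565, -0.594, 605.438], [0.003, -0.723, -0.691, 907.601], [0.0, 0.0, 0.0, 1.0]]
top 367.55886992195065 [[-0.007, -1.0, 0.027, 510.374], [-1.0, 0.006, -0.028, -99.652], [0.028, -0.027, -0.999, 1187.79], [0.0, 0.0, 0.0, 1.0]]
```

View pics/top0.png

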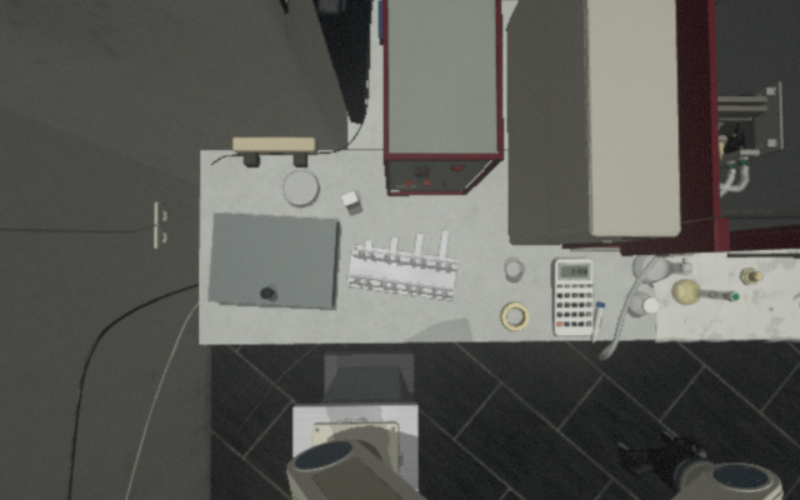

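View pics/scene0.png

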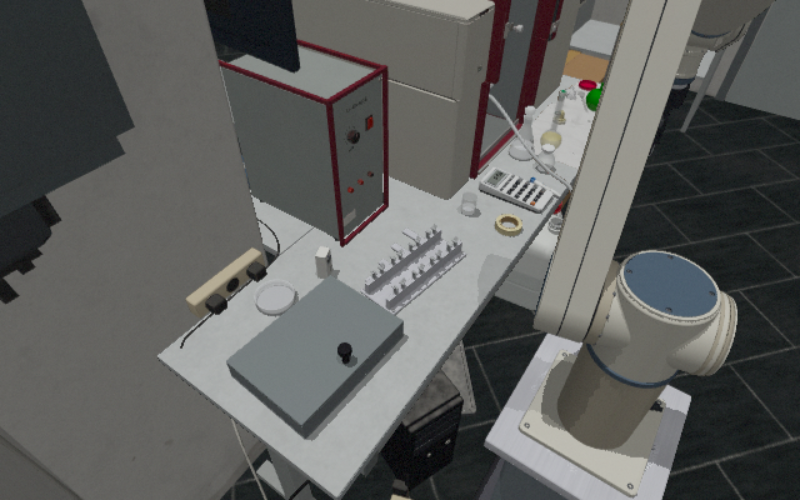

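The top view shows the case lid at about (275,260) of 800 px, with the knob at (267,293). The rack is at (403,272), the white box at (351,203), the beaker at (514,269) and the calculator at (573,297). Next I'll fit the case, knob and rack.

```bash
python3 - <<'E'
from h import *
for n in('top','scene'):
    D=np.load(n+'0.npz'); w=D['w']; p=D['p']
    x,y,z=w[...,0],w[...,1],w[...,2]
    box=(x>250)&(x<850)&(y>-250)&(y<420)
    m=box&(z>47)&(z<66)&(y>70)&(p.max(-1)<150)
    m=cv2.morphologyEx(m.astype(np.uint8),cv2.MORPH_OPEN,np.ones((3,3)))>0
    q=w[m]; r=cv2.minAreaRect(q[:,:2].astype(np.float32)); print(n,'lid',r,np.nanmedian(q[:,2]),len(q)); print(cv2.boxPoints(r).round(1).tolist())
    k=box&(z>75)&(z<110)&(y>70)&(p.max(-1)<70); q=w[k]; print('knob',len(q),q.min(0).round(1),q.max(0).round(1),np.median(q,0).round(1))
    v,u=np.nonzero(k); print('knob px',u.mean(),v.mean())
    m=box&(z>28)&(z<75)&(y<75)&(y>-215)&(x<620)&(x>350); q=w[m]
    r=cv2.minAreaRect(q[:,:2].astype(np.float32)); print('rack',r,len(q),np.percentile(q[:,2],[5,50,95]))
    for z0 in (8,):
        m=box&(z>3)&(z<18)&(y<75)&(y>-215)&(x>350)&(x<700);q=w[m];r=cv2.minAreaRect(q[:,:2].astype(np.float32)); print('base',r,len(q))
    m=box&(abs(z)<15)&(abs(y)<300); print('table z',np.median(z[m]))
im=np.load('top0.npz')['p'][175:255,265:385,::-1]
cv2.imwrite('pics/rack.png',cv2.resize(im,None,fx=6,fy=6,interpolation=cv2.INTER_CUBIC))
E
```

```text
top lid ((596.47412109375, 199.86569213867188), (282.4942626953125, 363.08837890625), 86.37918853759766) 56.596837181138426 6334
[[406.3999938964844, 70.4000015258789], [768.7000122070312, 47.400001525878906], [786.5999755859375, 329.3999938964844], [424.20001220703125, 352.29998779296875]]
knob 60 [433.1 188.6  87.1] [456.6 210.2 106.5] [444.6 198.   99.3]
knob px 212.98333333333332 234.25
rack ((513.5348510742188, -69.21293640136719), (211.77369689941406, 287.3226013183594), 0.26652976870536804) 1305 [37.87382027 55.64981298 64.70983208]
base ((525.1735229492188, -71.3900146484375), (286.8372497558594, 348.8970947265625), 89.90509796142578) 2884
table z 0.6358691466004984
scene lid ((616.9783325195312, 230.96592712402344), (455.64556884765625, 318.52484130859375), 6.759500026702881) 56.38294144686688 8439
[[372.0, 362.29998779296875], [409.5, 46.0], [862.0, 99.5999984741211], [824.5, 415.8999938964844]]
knob 117 [429.6 188.4  85.2] [455.5 214.6 102.9] [440.9 204.5  98.9]
knob px 275.3162393162393 279.84615384615387
rack ((512.2271118164062, -70.02006530761719), (215.86563110351562, 289.7818908691406), 0.09815871715545654) 1572 [31.03498437 53.53372213 62.55895034]
base ((524.584228515625, -70.64834594726562), (288.63336181640625, 348.2223815917969), 89.90180206298828) 1607
table z 0.13086954937347173
```

View pics/rack.png

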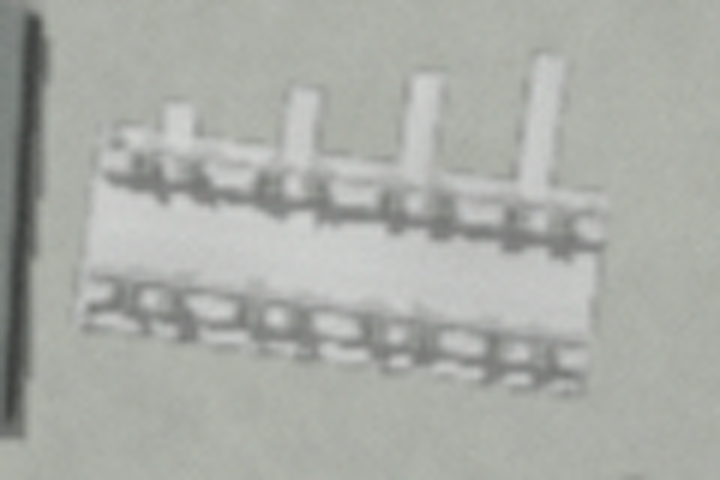

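The crop shows all four clips. The plate's fingers get longer from left to right, so clip 1 is on the left (+y). Its base corners are at about (104,122), (82,330), (585,392) and (607,190) in the crop. Next I'll separate the components and fit them cleanly.

```bash
cat >> h.py <<'E'
def comp(m,i=0):
    n,l,s,c=cv2.connectedComponentsWithStats(m.astype(np.uint8)); o=1+np.argsort(-s[1:,4]); return l==o[i]
E
python3 - <<'E'
from h import *
g=cam('top'); gs=cam('scene')
for n,G in(('top',g),('scene',gs)):
    D=np.load(n+'0.npz'); w=D['w']; p=D['p']; x,y,z=w[...,0],w[...,1],w[...,2]
    box=(x>350)&(x<720)&(y>-230)&(y<420)
    m=comp(box&(abs(z-56.5)<5)&(y>70)); q=w[m]
    r=cv2.minAreaRect(q[:,:2].astype(np.float32)); print(n,'lid',r); print(cv2.boxPoints(r).round(1).tolist(),np.median(q[:,2]))
    # contour-edge: rays onto z=56
    c=max(cv2.findContours(m.astype(np.uint8),0,1)[0],key=cv2.contourArea)[:,0]
    P=np.array([ray(G,u,v,56) for u,v in c]); r=cv2.minAreaRect(P[:,:2].astype(np.float32)); print(' ray',r)
    m=box&(z>30)&(z<75)&(y<72)&(x<620)&(y>-215); m=comp(cv2.dilate(m.astype(np.uint8),np.ones((5,5))))&m; q=w[m]
    r=cv2.minAreaRect(q[:,:2].astype(np.float32)); print(' rack',r)
    k=box&(z>95)&(z<110)&(y>70); q=w[k]; print(' knob top',q.mean(0),len(q))
cr=np.array([(104,122),(82,330),(585,392),(607,190)])/6+[265,175]-.4
P=np.array([ray(g,u,v,8) for u,v in cr]); print(P.round(1)); print(cv2.minAreaRect(P[:,:2].astype(np.float32)))
E
```

```text
top lid ((523.1461181640625, 205.92144775390625), (285.2559509277344, 216.037841796875), 86.39635467529297)
[[406.3999938964844, 70.4000015258789], [622.0, 56.79999923706055], [639.9000244140625, 341.5], [424.29998779296875, 355.1000061035156]] 56.58314726452318
 ray ((523.102294921875, 205.3363800048828), (283.0439758300781, 215.70936584472656), 86.45065307617188)
 rack ((513.0804443359375, 58.4619140625), (28.800016403198242, 212.1876220703125), 88.50172424316406)
 knob top [445.02725177 201.51819506  99.83127293] 63
scene lid ((522.387939453125, 205.27647399902344), (283.6474304199219, 218.01991271972656), 86.44683837890625)
[[404.79998779296875, 70.5], [622.4000244140625, 57.0], [640.0, 340.1000061035156], [422.3999938964844, 353.6000061035156]] 56.41037144778704
 ray ((520.6705322265625, 205.43936157226562), (284.9403076171875, 218.5422821044922), 86.45744323730469)
 rack ((511.927978515625, -71.49604797363281), (286.8487243652344, 215.83680725097656), 89.97095489501953)
 knob top [443.06545519 202.66283991  99.49179297] 92
[[ 562.4    4.5    8. ]
 [ 451.6   16.6    8. ]
 [ 416.3 -251.7    8. ]
 [ 524.4 -264.6    8. ]]
((489.32733154296875, -123.58348083496094), (273.1151428222656, 111.37783813476562), 82.5035171508789)
```

```bash
cat >> h.py <<'E'
def to(p,yaw=None):
    "tool-frame shift (m) to world point p after first turning to yaw (deg) with tool down"
    s=bot.read_state(); r=R.from_quat(s['tcp_rot']); t=np.array(s['tcp_pos'])
    cy=np.degrees(np.arctan2(*r.as_matrix()[[1,0],[0,0]]))
    if yaw is not None:
        r2=R.from_euler('z',yaw,degrees=True)*R.from_euler('x',180,degrees=True); turn=(r.inv()*r2).as_rotvec(degrees=True); r=r2
    else: turn=0
    print('t',round(s['time_s'],1),'tcp',t.round(1),'yaw',cy.round(1),'turn',np.round(turn,1),'shift',(r.inv().apply(np.array(p)-t)/1000).round(4),'j',s['joint_positions'].round(2),'F',s['force'].round(1),'grip',round(s['gripper_width'],2))
E
python3 - <<'E'
from h import *
to([400,-250,240],-3.6)
E
```

```text
t 0.2 tcp [ 143.6 -607.9  238.8] yaw 13.3 turn [-0.1  0.  16.9] shift [ 0.2335 -0.3733 -0.0012] j [-1.36  0.42  1.63  0.    1.09 -0.02] F [ 0.1  0.  -0.2] grip 1.0
```

arm_command:
  plan:
    - [[0,0,0,0,0,8.45,1],[0,0,0,0,0,8.45,1],[0.026,-0.0415,0,0,0,0,1],[0.026,-0.0415,0,0,0,0,1],[0.026,-0.0415,0,0,0,0,1],[0.026,-0.0415,0,0,0,0,1],[0.026,-0.0415,0,0,0,0,1],[0.026,-0.0415,0,0,0,0,1]]

```text
time_s: 1.0
tcp_pos: [315.7, -367.9, 239.4]
tcp_rot: [0.999, -0.032, 0.0, 0.0]
force: [0.5, -0.5, 0.5]
gripper_width: 1.001
```

arm_command:
  plan:
    - [[0.026,-0.0415,0,0,0,0,1],[0.026,-0.0415,0,0,0,0,1],[0.026,-0.0415,0,0,0,0,1],[0.002,-0.045,0,0,0,0,1],[0.002,-0.045,0,0,0,0,1],[0.002,-0.045,0,0,0,0,1],[0.002,-0.045,0,0,0,0,1],[0.002,-0.045,0,0,0,0,1]]

```text
time_s: 1.8
tcp_pos: [424.7, -24.6, 239.5]
tcp_rot: [0.999, -0.032, 0.0, 0.0]
force: [1.2, -0.6, 0.4]
gripper_width: 1.0
```

```bash
python3 - <<'E'
from h import *
to([444,202,140],-3.6)
w=np.load('top0.npz')['w'];x,y,z=np.moveaxis(w,-1,0)
for n,m in (('holder',(z>66)&(z<80)&(x>550)&(x<720)&(y<75)&(y>-60)),('beaker',(z>45)&(z<62)&(y<-230)&(y>-320)&(x>430)&(x<560)),('jaws',(z>50)&(z<66)&(x>380)&(x<600)&(y<60)&(y>-300))):
    print(n,w[m].mean(0).round(0),m.sum(),w[m].min(0).round(),w[m].max(0).round())
q=w[m][:,:2]
for sgn in (1,):
    a=np.radians(-7.7); c=np.array([489.3,-123.6]); l=(q-c)@np.array([[np.cos(a),-np.sin(a)],[np.sin(a),np.cos(a)]])
    for s in (-1,1):
        k=(l[:,0]*s>20)&(abs(l[:,0])<50)&(abs(l[:,1])<140); f=np.polyfit(l[k,1],l[k,0],1); print('rail',s,f,k.sum())
        for yy in (96,32,-32,-96):
            b=k&(abs(l[:,1]-yy)<25); print(yy,np.median(l[b],0).round(1),l[b,1].min().round(1),l[b,1].max().round(1),b.sum())
E
```

```text
t 1.8 tcp [424.7 -24.6 239.5] yaw -3.6 turn [ 0. -0. -0.] shift [ 0.005  -0.2273  0.0995] j [-0.09  0.12  2.05 -0.    0.97  1.55] F [ 1.2 -0.6  0.4] grip 1.0
holder [671.   8.  75.] 113 [653. -11.  67.] [690.  29.  79.]
beaker [ 509. -232.   60.] 2 [ 506. -233.   60.] [ 512. -230.   61.]
jaws [504. -26.  59.] 458 [ 407. -233.   50.] [597.  59.  66.]
rail -1 [ 1.25756776e-02 -3.46457217e+01] 106
96 [-33.5 107.7] 83.3 117.1 27
32 [-34.3  28.3] 18.6 51.8 28
-32 [-35.1 -21.8] -46.1 -11.6 27
-96 [-36.7 -99.8] -111.5 -77.8 24
rail 1 [1.59907365e-02 3.32903072e+01] 107
96 [ 34.7 107. ] 79.9 116.7 28
32 [33.6 42. ] 17.7 52.2 27
-32 [ 32.8 -22.6] -46.8 -13.4 27
-96 [ 31.4 -85.2] -106.2 -77.1 25
```

arm_command:
  plan:
    - [[0.001,-0.0455,0.02,0,0,0,1],[0.001,-0.0455,0.02,0,0,0,1],[0.001,-0.0455,0.02,0,0,0,1],[0.001,-0.0455,0.02,0,0,0,1],[0.001,-0.0455,0.02,0,0,0,1],[0,0,0,0,0,0,1],[0,0,0,0,0,0,1],[0,0,0,0,0,0,1]]

```text
time_s: 2.6
tcp_pos: [444.1, 199.8, 139.5]
tcp_rot: [0.999, -0.032, -0.0, 0.0]
force: [-0.2, -0.6, 0.1]
gripper_width: 1.002
```

arm_command:
  plan:
    - [[0,0,0.02,0,0,0,1],[0,0,0.02,0,0,0,1],[0,0,0.02,0,0,0,1],[0,0,0,0,0,0,0.7],[0,0,0,0,0,0,0],[0,0,0,0,0,0,0],[0,0,0,0,0,0,0],[0,0,0,0,0,0,0]]
  squeeze: 30

```text
time_s: 3.4
tcp_pos: [445.2, 201.4, 80.7]
tcp_rot: [0.999, -0.032, 0.001, -0.001]
force: [-2.4, 4.7, 5.9]
gripper_width: 0.315
```

```bash
python3 - <<'E'
from h import *
to([444,202,80],-3.6)
g=cam('scene'); cv2.imwrite('pics/knob.png',cv2.resize(g['pixels'][180:380,150:400,::-1],None,fx=2.4,fy=2.4))
E
```

```text
t 3.4 tcp [445.2 201.4  80.7] yaw -3.7 turn [-0.1 -0.1 -0.1] shift [-0.0012 -0.0006  0.0007] j [0.4  0.49 2.02 0.   0.63 2.03] F [-2.4  4.7  5.9] grip 0.31
```

View pics/knob.png

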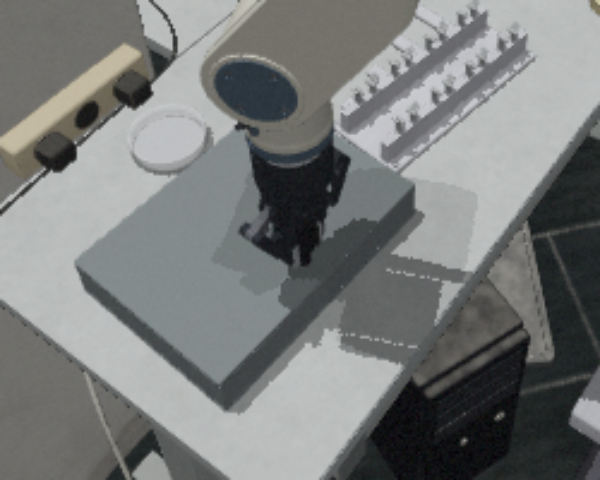

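The gripper is on the knob: it stopped at an opening of 0.315, about 27 mm, at pixel (295,262). Next I'll compute the arc rows.

```bash
python3 - <<'E'
import numpy as np
Rr=np.hypot(187,41);a=np.arctan2(41,187);t=a+np.linspace(0,1.82,25)
d=np.diff(np.c_[-np.cos(t),-np.sin(t)]*Rr,axis=0)/1000
for i in range(0,24,8): print([[round(x,4),0,round(z,4),0,0,0,0] for x,z in d[i:i+8]])
E
```

```text
[[np.float64(0.0036), 0, np.float64(-0.014), 0, 0, 0, 0], [np.float64(0.0047), 0, np.float64(-0.0137), 0, 0, 0, 0], [np.float64(0.0057), 0, np.float64(-0.0133), 0, 0, 0, 0], [np.float64(0.0067), 0, np.float64(-0.0129), 0, 0, 0, 0], [np.float64(0.0077), 0, np.float64(-0.0123), 0, 0, 0, 0], [np.float64(0.0086), 0, np.float64(-0.0117), 0, 0, 0, 0], [np.float64(0.0094), 0, np.float64(-0.011), 0, 0, 0, 0], [np.float64(0.0103), 0, np.float64(-0.0103), 0, 0, 0, 0]]
[[np.float64(0.011), 0, np.float64(-0.0095), 0, 0, 0, 0], [np.float64(0.0117), 0, np.float64(-0.0086), 0, 0, 0, 0], [np.float64(0.0123), 0, np.float64(-0.0077), 0, 0, 0, 0], [np.float64(0.0129), 0, np.float64(-0.0067), 0, 0, 0, 0], [np.float64(0.0133), 0, np.float64(-0.0057), 0, 0, 0, 0], [np.float64(0.0137), 0, np.float64(-0.0047), 0, 0, 0, 0], [np.float64(0.014), 0, np.float64(-0.0037), 0, 0, 0, 0], [np.float64(0.0143), 0, np.float64(-0.0026), 0, 0, 0, 0]]
[[np.float64(0.0144), 0, np.float64(-0.0015), 0, 0, 0, 0], [np.float64(0.0145), 0, np.float64(-0.0004), 0, 0, 0, 0], [np.float64(0.0145), 0, np.float64(0.0007), 0, 0, 0, 0], [np.float64(0.0144), 0, np.float64(0.0018), 0, 0, 0, 0], [np.float64(0.0142), 0, np.float64(0.0029), 0, 0, 0, 0], [np.float64(0.014), 0, np.float64(0.0039), 0, 0, 0, 0], [np.float64(0.0136), 0, np.float64(0.005), 0, 0, 0, 0], [np.float64(0.0132), 0, np.float64(0.006), 0, 0, 0, 0]]
```

arm_command:
  plan:
    - [[0.0036,0,-0.014,0,0,0,0],[0.0047,0,-0.0137,0,0,0,0],[0.0057,0,-0.0133,0,0,0,0],[0.0067,0,-0.0129,0,0,0,0],[0.0077,0,-0.0123,0,0,0,0],[0.0086,0,-0.0117,0,0,0,0],[0.0094,0,-0.011,0,0,0,0],[0.0103,0,-0.0103,0,0,0,0]]

```text
time_s: 4.25
tcp_pos: [501.5, 197.8, 179.9]
tcp_rot: [0.999, -0.032, 0.001, -0.001]
force: [3.5, 6.3, -4.7]
gripper_width: 0.312
```

arm_command:
  plan:
    - [[0.011,0,-0.0095,0,0,0,0],[0.0117,0,-0.0086,0,0,0,0],[0.0123,0,-0.0077,0,0,0,0],[0.0129,0,-0.0067,0,0,0,0],[0.0133,0,-0.0057,0,0,0,0],[0.0137,0,-0.0047,0,0,0,0],[0.014,0,-0.0037,0,0,0,0],[0.0143,0,-0.0026,0,0,0,0]]

```text
time_s: 5.05
tcp_pos: [604.2, 191.5, 229.0]
tcp_rot: [1.0, -0.032, 0.0, -0.001]
force: [-0.8, 6.0, -1.8]
gripper_width: 0.308
```

arm_command:
  plan:
    - [[0.0144,0,-0.0015,0,0,0,0],[0.0145,0,-0.0004,0,0,0,0],[0.0145,0,0.0007,0,0,0,0],[0.0144,0,0.0018,0,0,0,0],[0.0142,0,0.0029,0,0,0,0],[0.014,0,0.0039,0,0,0,0],[0.0136,0,0.005,0,0,0,0],[0.0132,0,0.006,0,0,0,0]]

```text
time_s: 5.85
tcp_pos: [717.2, 184.5, 210.4]
tcp_rot: [1.0, -0.031, 0.001, -0.001]
force: [-0.0, 5.7, 0.4]
gripper_width: 0.314
```

```bash
python3 - <<'E'
from h import *
to([704,186,211],-3.6)
E
```

```text
t 5.8 tcp [717.2 184.5 210.4] yaw -3.6 turn [-0.1 -0.1 -0. ] shift [-0.0133 -0.0007 -0.0006] j [0.24 0.62 1.37 0.   1.15 1.87] F [-0.   5.7  0.4] grip 0.31
```

arm_command:
  plan:
    - [[0,0,0,0,0,0,0.5],[0,0,0,0,0,0,1],[0,0,0,0,0,0,1],[0,0,0,0,0,0,1],[0,0,-0.02,0,0,0,1],[0,0,-0.03,0,0,0,1],[0,0,-0.04,0,0,0,1],[0,0,-0.045,0,0,0,1]]

```text
time_s: 6.65
tcp_pos: [715.3, 182.9, 344.8]
tcp_rot: [1.0, -0.032, -0.001, 0.0]
force: [1.0, -0.1, -0.6]
gripper_width: 0.996
```

arm_command:
  plan:
    - [[0,0,-0.045,0,0,0,1],[-0.04,0.02,0,0,0,0,1],[-0.045,0.02,0,0,0,0,1],[-0.045,0.02,0,0,0,0,1],[-0.045,0.02,0,0,0,0,1],[-0.045,0.02,0,0,0,0,1],[-0.04,0.02,0,0,0,0,1],[0,0,0,0,0,0,1]]

```text
time_s: 7.45
tcp_pos: [444.3, 78.3, 389.6]
tcp_rot: [0.999, -0.032, -0.001, 0.0]
force: [0.6, 0.1, 0.1]
gripper_width: 1.002
```

```bash
python3 - <<'E'
from h import *
to([440,0,300],-3.6)
g=cam('top'); np.savez('top1.npz',p=g['pixels'],w=cloud(g)); cv2.imwrite('pics/top1.png',cv2.resize(g['pixels'][120:300,140:400,::-1],None,fx=3,fy=3))
g=cam('scene');np.savez('scene1.npz',p=g['pixels'],w=cloud(g)); cv2.imwrite('pics/scene1.png',cv2.resize(g['pixels'][150:390,120:420,::-1],None,fx=2.4,fy=2.4))
E
```

```text
t 7.5 tcp [444.3  78.3 389.6] yaw -3.7 turn [ 0.   0.1 -0.1] shift [0.0006 0.0784 0.0896] j [ 0.15 -0.    1.82 -0.    1.33  1.78] F [0.6 0.1 0.1] grip 1.0
```

View pics/top1.png

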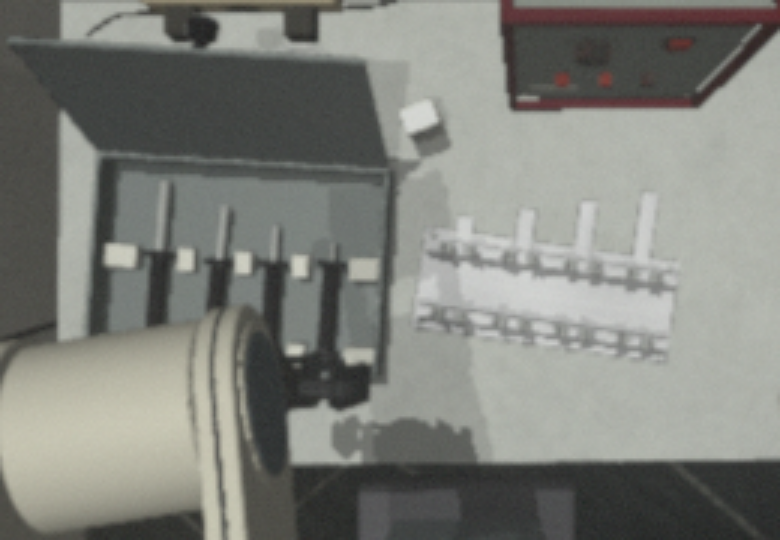

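View pics/scene1.png

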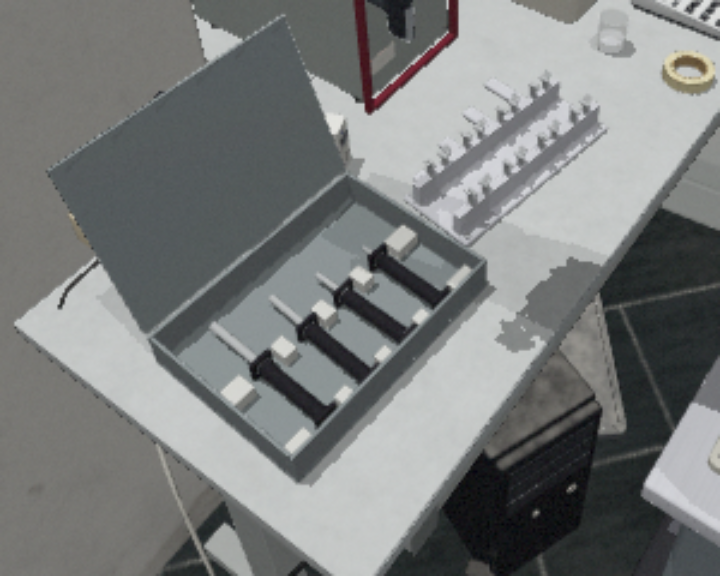

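The lid now leans back open by itself. All four drivers are there with their blades pointing away, and from left to right they are 4, 3, 2, 1. In the scene crop the handles are at (295,390), (335,345), (375,310) and (410,275). Next I'll measure the driver axes and refine the rack fit.

```bash
cat > meas.py <<'E'
from h import *
def drivers(w,p,yaw=-3.55,c=(522.6,205.4)):
    a=np.radians(yaw); M=np.array([[np.cos(a),-np.sin(a)],[np.sin(a),np.cos(a)]])
    l=(w[...,:2]-c)@M; z=w[...,2]
    m=(abs(l[...,1])<140)&(l[...,0]>-100)&(l[...,0]<20)&(z>12)&(z<40)&(p.max(-1)<75)
    n,L,s,_=cv2.connectedComponentsWithStats(m.astype(np.uint8))
    for i in range(1,n):
        if s[i,4]<60: continue
        q=l[L==i]; wz=w[L==i]; h=wz[:,2]>22
        k=(q[:,0]>-85)&(q[:,0]<0)&h
        if k.sum()<10: continue
        f=np.polyfit(q[k,0],q[k,1],1)
        mid=np.array([(q[:,0].min()+q[:,0].max())/2,0]); mid[1]=np.polyval(f,mid[0])
        print('case x %.0f..%.0f mid'%(q[:,0].min(),q[:,0].max()),mid.round(1),'slope deg',np.degrees(f[0]).round(1),'world',(M@mid+c).round(1),'ztop',np.percentile(wz[:,2],90).round(1),k.sum())
def rack(w,yaw=-8.3,c=(489.1,-120.5)):
    c=np.array(c,float)
    for it in range(3):
        a=np.radians(yaw); M=np.array([[np.cos(a),-np.sin(a)],[np.sin(a),np.cos(a)]])
        l=(w[...,:2]-c)@M; q=l[(w[...,2]>50)&(w[...,2]<68)&(abs(l[...,0])<52)&(abs(l[...,1])<142)]
        F=[np.polyfit(q[k,1],q[k,0],1) for k in (q[:,0]<-15,q[:,0]>15)]
        mids=[]
        for s in(-1,1):
            for yy in(96,32,-32,-96):
                v=q[(q[:,0]*s>15)&(abs(q[:,1]-yy)<24),1]
                if len(v)>8: mids.append((np.percentile(v,5)+np.percentile(v,95))/2-yy)
        yaw-=np.degrees((F[0][0]+F[1][0])/2); c=c+M@[(F[0][1]+F[1][1])/2,np.mean(mids)]
    print('rack',c.round(1),yaw.round(2),'rails x',[f[1].round(1) for f in F],'mids',np.round(mids,1))
E
python3 - <<'E'
from meas import *
for n in('scene1','top1','scene0','top0'):
    D=np.load(n+'.npz'); print(n); 
    if n[-1]=='1': drivers(D['w'],D['p'])
    rack(D['w'])
E
```

```text
scene1
case x -93..8 mid [-42.2 -98.2] slope deg -0.7 world [474.4 110. ] ztop 31.8 152
case x -95..5 mid [-45.  -38.7] slope deg 0.0 world [475.3 169.5] ztop 31.7 175
case x -95..5 mid [-45.2  19.7] slope deg -2.3 world [478.7 227.9] ztop 31.2 193
case x -93..9 mid [-42.   80.7] slope deg -0.2 world [485.7 288.6] ztop 31.8 197
rack [ 487.4 -121.8] -8.4 rails x [np.float64(-33.8), np.float64(33.8)] mids [-0.8  1.8  0.8 -0.9 -0.4  0.1 -0.1 -0.5]
top1
case x -80..20 mid [-30.1 137.3] slope deg 0.4 world [501.1 344.3] ztop 37.4 57
case x -68..8 mid [-30.2  77.6] slope deg -0.5 world [497.3 284.7] ztop 30.4 90
case x -46..5 mid [-20.5  16. ] slope deg -2.6 world [503.1 222.6] ztop 31.5 60
case x -77..5 mid [-35.9 -42. ] slope deg 2.1 world [484.2 165.7] ztop 30.8 93
case x -92..8 mid [ -41.9 -101.3] slope deg -0.4 world [474.5 106.9] ztop 31.3 115
rack [ 489.2 -120.2] -8.58 rails x [np.float64(-33.9), np.float64(33.9)] mids [ 0.1  0.4 -0.2 -0.3  0.4  1.  -1.2 -0.3]
scene0
rack [ 487.5 -122.3] -8.23 rails x [np.float64(-33.9), np.float64(33.9)] mids [ 0.7 -0.1  0.8 -0.7 -0.7  0.2 -0.1 -0.2]
top0
rack [ 489.2 -120.3] -8.59 rails x [np.float64(-33.9), np.float64(33.9)] mids [ 0.9 -1.1 -0.2 -1.1  0.8  1.6 -1.1  0.2]
```

```bash
python3 - <<'E'
from h import *
to([474.5,108.4,100],-4)
E
```

```text
t 7.5 tcp [448.8  79.5 390.3] yaw -3.7 turn [-0.  -0.1  0.3] shift [ 0.0236 -0.0306  0.2903] j [ 0.15  0.01  1.81 -0.    1.32  1.78] F [ 1.   0.7 -0. ] grip 1.0
```

arm_command:
  plan:
    - [[0.004,-0.005,0.045,0,0,0.3,0.5],[0.004,-0.005,0.045,0,0,0,0.5],[0.004,-0.005,0.045,0,0,0,0.5],[0.004,-0.005,0.045,0,0,0,0.5],[0.004,-0.005,0.045,0,0,0,0.5],[0.0036,-0.0056,0.045,0,0,0,0.5],[0,0,0.02,0,0,0,0.5],[0,0,0,0,0,0,0.5]]

```text
time_s: 8.35
tcp_pos: [473.9, 108.9, 96.0]
tcp_rot: [0.999, -0.034, -0.003, 0.001]
force: [-0.2, 0.5, 0.6]
gripper_width: 0.501
```

```bash
python3 - <<'E'
from h import *
to([474.5,108.4,16],-4)
g=cam('scene'); cv2.imwrite('pics/d1.png',cv2.resize(g['pixels'][220:340,190:390,::-1],None,fx=3.5,fy=3.5))
E
```

```text
t 8.3 tcp [473.9 108.9  96. ] yaw -3.9 turn [0.1 0.3 0.1] shift [0.0006 0.0004 0.08  ] j [0.2  0.46 2.02 0.   0.67 1.84] F [-0.2  0.5  0.6] grip 0.5
```

View pics/d1.png

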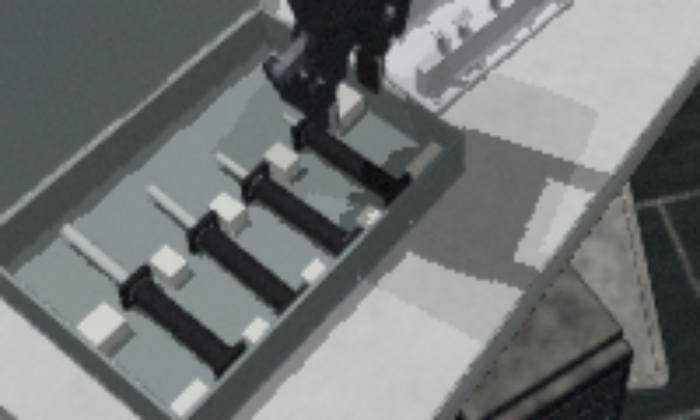

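The gripper hangs over driver 1, near (320,110) in the crop, and looks aligned. Going down to grip.

arm_command:
  plan:
    - [[0.0005,0,0.025,0,0,0,0.5],[0,0,0.025,0,0,0,0.5],[0,0,0.018,0,0,0,0.5],[0,0,0.01,0,0,0,0.5],[0,0,0.002,0,0,0,0.5],[0,0,0,0,0,0,0.5],[0,0,0,0,0,0,0.3],[0,0,0,0,0,0,0]]
  squeeze: 60

```text
time_s: 9.2
tcp_pos: [476.3, 108.9, 20.4]
tcp_rot: [0.999, -0.034, 0.001, -0.0]
force: [-4.1, -0.1, 13.0]
gripper_width: 0.184
```

arm_command:
  plan:
    - [[0,0,0,0,0,0,0],[0,0,0,0,0,0,0],[0,0,0,0,0,0,0],[0,0,-0.02,0,0,0,0],[0,0,-0.03,0,0,0,0],[0,0,-0.04,0,0,0,0],[0,0,-0.03,0,0,0,0],[0,0,0,0,0,0,0]]

```text
time_s: 10.0
tcp_pos: [478.1, 109.3, 143.6]
tcp_rot: [0.999, -0.034, 0.004, -0.001]
force: [0.6, 0.1, -1.9]
gripper_width: 0.181
```

```bash
python3 - <<'E'
from h import *
to([502.4,-26.3,120],-8.4)
g=cam('scene'); cv2.imwrite('pics/d1b.png',cv2.resize(g['pixels'][180:340,190:390,::-1],None,fx=3.5,fy=3.5))
E
```

```text
t 10.0 tcp [478.1 109.3 143.6] yaw -3.9 turn [-0.1 -0.5  4.5] shift [0.0438 0.1306 0.0236] j [0.2  0.37 2.   0.   0.77 1.84] F [ 0.6  0.1 -1.9] grip 0.18
```

View pics/d1b.png

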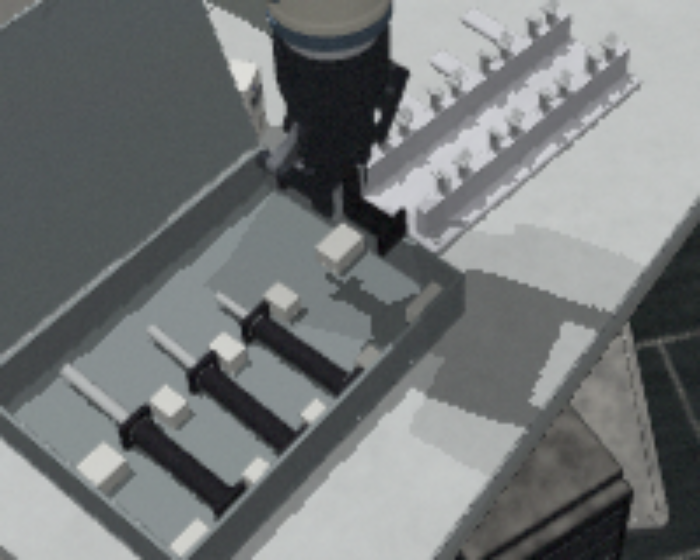

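Driver 1 is held: its near flange is visible at (395,230) and its lane is empty. Next I'll measure where it sits in the grip.

```bash
cat >> meas.py <<'E'
def held():
    for n in('scene','top'):
        g=cam(n); s=bot.read_state(); w=cloud(g); l=R.from_quat(s['tcp_rot']).inv().apply((w.reshape(-1,3)-s['tcp_pos'])).reshape(w.shape)
        l=np.nan_to_num(l,nan=999); k=(abs(l[...,1])<20)&(abs(l[...,2])<25)
        a=l[k&(l[...,0]<-26)&(l[...,0]>-80)]; b=l[k&(l[...,0]>26)&(l[...,0]<140)]
        if len(a)>5: 
            h=a[abs(a[:,0]+36)<8]; fl=a[a[:,0]<-44]
            print(n,'near end x',np.percentile(a[:,0],[1,4]).round(1),'handle y',np.percentile(h[:,1],[5,95]).round(1),'z',np.percentile(h[:,2],[5,95]).round(1),'flange y',np.percentile(fl[:,1],[5,95]).round(1),'z',np.percentile(fl[:,2],[5,95]).round(1),len(a))
        if len(b)>5: print(n,'far x',np.percentile(b[:,0],[50,99]).round(1),'y,z',np.median(b[:,1:],0).round(1),len(b))
E
python3 -c "
from meas import *
held()"
```

```text
scene near end x [-51.9 -51.6] handle y [-9.5  5. ] z [-9.3  0.1] flange y [-13.9  12. ] z [-14.1  11.8] 120
scene far x [45.3 71.1] y,z [-9.5  1. ] 11
top far x [47.9 70.7] y,z [ 3.1 -6.3] 48
```

arm_command:
  plan:
    - [[0,0,0,0,-0.5,4.5,0],[0.011,0.0326,0.006,0,0,0,0],[0.011,0.0326,0.006,0,0,0,0],[0.011,0.0327,0.006,0,0,0,0],[0.0108,0.0327,0.006,0,0,0,0],[0,0,0.015,0,0,0,0],[0,0,0.015,0,0,0,0],[0,0,0,0,0,0,0]]
  squeeze: 80

```text
time_s: 10.95
tcp_pos: [496.6, -27.1, 82.0]
tcp_rot: [0.997, -0.074, -0.008, -0.0]
force: [-0.4, 0.4, -0.7]
gripper_width: 0.171
```

```bash
python3 - <<'E'
from meas import *
to([502.4,-26.3,70],-8.4)
held()
g=cam('top'); a=g['pixels'][165:245,265:345,::-1]
g=cam('scene'); b=g['pixels'][150:270,290:410,::-1]
cv2.imwrite('pics/c1.png',np.hstack([cv2.resize(a,(400,400)),cv2.resize(b,(400,400))]))
E
```

```text
t 10.9 tcp [496.6 -27.1  82. ] yaw -8.5 turn [ 0.   0.9 -0.1] shift [ 0.0056 -0.0016  0.012 ] j [-0.08  0.5   1.99  0.    0.67  1.64] F [-0.4  0.4 -0.7] grip 0.17
scene near end x [-54.4 -53.7] handle y [-14.2   4.1] z [-7.4 23.2] flange y [-13.5  11. ] z [-11.1  14.1] 107
scene far x [43.  48.1] y,z [-11.6  15.2] 24
top far x [62.8 67.5] y,z [-0.2  1. ] 8
```

View pics/c1.png

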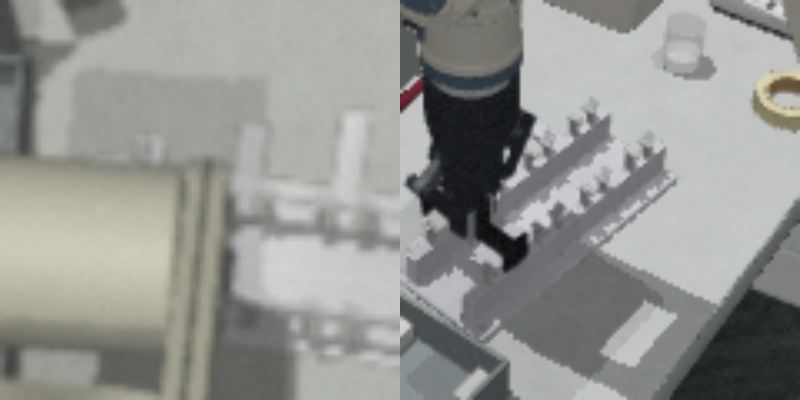

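```bash
python3 - <<'E'
from meas import *
to([502.4,-26.3,70],-8.4)
held()
E
```

```text
t 11.2 tcp [499.2 -26.6  85. ] yaw -8.4 turn [0.  0.5 0. ] shift [ 0.0031 -0.0008  0.015 ] j [-0.08  0.49  1.99  0.    0.67  1.64] F [ 0.7  0.7 -0.5] grip 0.17
scene near end x [-53.4 -53.3] handle y [-16.1   4.6] z [-8.9 21. ] flange y [-14.    9.2] z [-13.2  13. ] 98
scene far x [44.2 48.4] y,z [-12.2   9.4] 19
top far x [62.5 69.3] y,z [-0.5 -0.7] 10
```

arm_command:
  plan:
    - [[0.005,-0.001,0,0,0.5,0,0],[0,0,0.008,0,0,0,0],[0,0,0.005,0,0,0,0],[0,0,0.003,0,0,0,0],[0,0,0.003,0,0,0,0],[0,0,0,0,0,0,0],[0,0,0,0,0,0,0],[0,0,0,0,0,0,0]]

```text
time_s: 12.05
tcp_pos: [504.2, -26.6, 65.9]
tcp_rot: [0.997, -0.073, -0.0, 0.0]
force: [-1.2, 0.3, 1.8]
gripper_width: 0.171
```

arm_command:
  plan:
    - [[0,0,0.002,0,0,0,0],[0,0,0.002,0,0,0,0],[0,0,0.002,0,0,0,0],[0,0,0.002,0,0,0,0],[0,0,0.002,0,0,0,0],[0,0,0.002,0,0,0,0],[0,0,0.002,0,0,0,0],[0,0,0,0,0,0,0]]

```text
time_s: 12.85
tcp_pos: [504.2, -26.6, 51.6]
tcp_rot: [0.997, -0.073, -0.0, 0.0]
force: [-0.3, 0.5, -0.2]
gripper_width: 0.178
```

```bash
python3 - <<'E'
from meas import *
to([502.4,-26.3,50],-8.4)
held()
E
```

```text
t 12.8 tcp [504.2 -26.6  51.6] yaw -8.4 turn [ 0.  0. -0.] shift [-0.0018 -0.      0.0016] j [-0.08  0.56  1.99 -0.    0.59  1.64] F [-0.3  0.5 -0.2] grip 0.18
scene near end x [-53.5 -53. ] handle y [-17.7  15.3] z [-13.2  19.5] flange y [-13.2  12.1] z [-13.3  12.1] 145
scene far x [32.2 49.8] y,z [-12.4  10. ] 34
top far x [61.3 69.1] y,z [-0.6 -0.7] 12
```

arm_command:
  plan:
    - [[0,0,0.001,0,0,0,0],[0,0,0.001,0,0,0,0],[0,0,0.001,0,0,0,0],[0,0,0,0,0,0,0],[0,0,0,0,0,0,0],[0,0,0,0,0,0,0],[0,0,0,0,0,0,0],[0,0,0,0,0,0,0]]

```text
time_s: 13.75
tcp_pos: [504.3, -26.6, 51.2]
tcp_rot: [0.997, -0.073, 0.0, 0.0]
force: [-9.1, 0.8, 32.5]
gripper_width: 0.177
```

arm_command:
  plan:
    - [[0,0,-0.001,0,0,0,0.3],[0,0,-0.001,0,0,0,0.5],[0,0,0,0,0,0,0.5],[0,0,-0.01,0,0,0,0.5],[0,0,-0.03,0,0,0,0.5],[0,0,-0.045,0,0,0,0.5],[0,0,-0.03,0,0,-5.9,0.5],[0,0,0,0,0,0,0.5]]

```text
time_s: 14.55
tcp_pos: [507.0, -26.7, 170.3]
tcp_rot: [1.0, -0.021, 0.004, 0.0]
force: [0.6, -0.4, 0.6]
gripper_width: 0.5
```

arm_command:
  plan:
    - [[-0.0075,-0.0386,0,0,0,0,0.5],[-0.0075,-0.0386,0,0,0,0,0.5],[-0.0075,-0.0386,0,0,0,0,0.5],[-0.0075,-0.0386,0,0,0,0,0.5],[-0.0075,-0.0386,0,0,0,0,0.5],[0,0,0.03,0,0,0,0.5],[0,0,0.03,0,0,0,0.5],[0,0,0,0,0,0,0.5]]

```text
time_s: 15.35
tcp_pos: [472.2, 167.4, 102.5]
tcp_rot: [1.0, -0.022, -0.004, 0.001]
force: [0.1, 0.2, -0.6]
gripper_width: 0.504
```

```bash
cat >> meas.py <<'E'
def racked(n='scene',save=None):
    g=cam(n); w=cloud(g); p=g['pixels']; a=np.radians(-8.45); c=np.array([488.3,-121.2])
    l=(w[...,:2]-c)@np.array([[np.cos(a),-np.sin(a)],[np.sin(a),np.cos(a)]]); z=w[...,2]
    for i,yy in enumerate((96,32,-32,-96)):
        m=(abs(l[...,1]-yy)<20)&(abs(l[...,0])<60)&(z>30)&(z<95)&(p.max(-1)<80)
        if m.sum()<20: print('clip',i+1,'empty',m.sum()); continue
        q=l[m]; zz=z[m]; h=abs(q[:,0])<38; f=np.polyfit(q[h,0],q[h,1],1)
        print('clip',i+1,n,'x',np.percentile(q[:,0],[2,98]).round(1),'y',(np.polyval(f,0)-yy).round(1),'slope',np.degrees(f[0]).round(1),'handle ztop near/far',[np.percentile(zz[h&(q[:,0]*s>8)],90).round(1) if (h&(q[:,0]*s>8)).any() else None for s in(-1,1)],m.sum())
E
python3 - <<'E'
from meas import *
to([475.2,168,16],-2.5)
D={}
g=cam('scene'); drivers(cloud(g),g['pixels']); save(g,'s3.png',1.25)
racked('scene'); racked('top')
E
```

```text
t 15.3 tcp [472.2 167.4 102.5] yaw -2.5 turn [ 0.2  0.4 -0. ] shift [ 0.003  -0.0008  0.0865] j [ 0.32  0.46  1.98 -0.    0.71  1.93] F [ 0.1  0.2 -0.6] grip 0.5
case x -94..6 mid [-44.1 -38.5] slope deg 0.7 world [476.2 169.7] ztop 31.0 164
case x -96..5 mid [-45.7  19.5] slope deg -3.0 world [478.2 227.7] ztop 31.8 190
case x -94..9 mid [-42.1  80.8] slope deg -0.4 world [485.6 288.7] ztop 31.3 202
clip 1 scene x [-50.8  49.5] y 2.4 slope -0.7 handle ztop near/far [np.float64(60.5), np.float64(59.2)] 225
clip 2 empty 0
clip 3 empty 0
clip 4 empty 0
clip 1 top x [-48.1  47.7] y -1.3 slope -0.2 handle ztop near/far [np.float64(60.5), np.float64(61.2)] 148
clip 2 empty 0
clip 3 empty 0
clip 4 empty 0
```

View pics/s3.png

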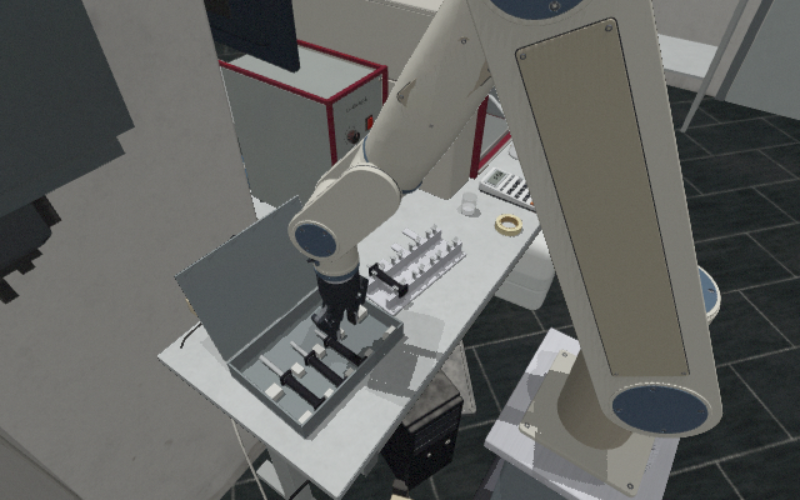

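Driver 1 sits at (388,280) of 800 px in clip 1, level and centred. Next is driver 2, using the same routine.

arm_command:
  plan:
    - [[0.002,0,0.025,0,0,0,0.5],[0,0,0.025,0,0,0,0.5],[0,0,0.02,0,0,0,0.5],[0,0,0.01,0,0,0,0.5],[0,0,0.006,0,0,0,0.5],[0,0,0,0,0,0,0.5],[0,0,0,0,0,0,0.5],[0,0,0,0,0,0,0.3]]
  squeeze: 60

```text
time_s: 16.3
tcp_pos: [478.0, 168.0, 20.8]
tcp_rot: [1.0, -0.022, 0.001, -0.0]
force: [1.1, 0.6, -0.1]
gripper_width: 0.342
```

arm_command:
  plan:
    - [[0,0,0,0,0,0,0],[0,0,0,0,0,0,0],[0,0,0,0,0,0,0],[0,0,-0.02,0,0,0,0],[0,0,-0.03,0,0,0,0],[0,0,-0.04,0,0,0,0],[0,0,-0.03,0,0,0,0],[0,0,0,0,0,0,0]]

```text
time_s: 17.1
tcp_pos: [479.9, 168.7, 144.1]
tcp_rot: [1.0, -0.022, 0.004, -0.001]
force: [-0.2, -0.1, -0.1]
gripper_width: 0.18
```

```bash
python3 - <<'E'
from meas import *
held()
to([493,-89.6,120],-8.4)
E
```

```text
scene near end x [-53.  -52.7] handle y [-9.1  5. ] z [-9.5  2. ] flange y [-14.3  11.6] z [-15.3  10.8] 136
scene far x [74.8 87.9] y,z [ 0.6 -3. ] 31
top near end x [-51.7 -51.7] handle y [3.9 7. ] z [-8.9  1.4] flange y [ 5.8 12.3] z [-13.7   6.5] 31
top far x [45.9 87.8] y,z [ 1.1 -6.1] 107
t 17.2 tcp [477.5 167.9 140.6] yaw -2.5 turn [-0.  -0.1  5.9] shift [0.0529 0.2525 0.0206] j [ 0.31  0.4   1.96 -0.    0.78  1.93] F [-1.2 -1.1 -1.4] grip 0.18
```

arm_command:
  plan:
    - [[0,0,0,0,0,5.9,0],[0.009,0.0421,0.003,0,0,0,0],[0.009,0.0421,0.003,0,0,0,0],[0.009,0.0421,0.003,0,0,0,0],[0.009,0.0421,0.003,0,0,0,0],[0.009,0.0421,0.003,0,0,0,0],[0.009,0.042,0.003,0,0,0,0],[0,0,0,0,0,0,0]]
  squeeze: 80

```text
time_s: 18.0
tcp_pos: [493.0, -93.8, 120.2]
tcp_rot: [0.997, -0.076, -0.001, 0.0]
force: [0.3, -0.2, -0.8]
gripper_width: 0.172
```

arm_command:
  plan:
    - [[0,0,0.015,0,0,0,0],[0,0,0.015,0,0,0,0],[0,0,0.01,0,0,0,0],[0,0,0,0,0,0,0],[0,0,0,0,0,0,0],[0,0,0,0,0,0,0],[0,0,0,0,0,0,0],[0,0,0,0,0,0,0]]

```text
time_s: 18.8
tcp_pos: [494.1, -89.9, 82.5]
tcp_rot: [0.997, -0.073, 0.001, 0.0]
force: [0.1, -0.6, -1.0]
gripper_width: 0.174
```

```bash
python3 - <<'E'
from meas import *
held()
to([493,-89.6,50],-8.4)
E
```

```text
scene near end x [-55.2 -54.6] handle y [-17.3   3.4] z [-7.6 22.1] flange y [-13.7   9. ] z [-13.7  13.1] 96
scene far x [42.4 85.6] y,z [-9.   3.1] 33
top far x [70.7 86.3] y,z [-0.3 -0.8] 31
t 18.9 tcp [493.9 -89.9  82.3] yaw -8.4 turn [ 0. -0. -0.] shift [-0.001  -0.0002  0.0323] j [-0.2   0.5   1.99 -0.    0.65  1.51] F [ 1.2 -0.6 -0.7] grip 0.17
```

arm_command:
  plan:
    - [[0.0025,0,0.005,0,0,0,0],[0,0,0.005,0,0,0,0],[0,0,0.004,0,0,0,0],[0,0,0.002,0,0,0,0],[0,0,0.002,0,0,0,0],[0,0,0.002,0,0,0,0],[0,0,0.002,0,0,0,0],[0,0,0.002,0,0,0,0]]

```text
time_s: 19.7
tcp_pos: [497.2, -90.4, 59.0]
tcp_rot: [0.997, -0.073, 0.001, 0.0]
force: [-1.7, 1.5, 10.8]
gripper_width: 0.177
```

arm_command:
  plan:
    - [[0,0,0.002,0,0,0,0],[0,0,0.002,0,0,0,0],[0,0,0.002,0,0,0,0],[0,0,0.001,0,0,0,0],[0,0,0,0,0,0,0],[0,0,0,0,0,0,0],[0,0,0,0,0,0,0],[0,0,0,0,0,0,0]]

```text
time_s: 20.5
tcp_pos: [496.5, -90.3, 51.7]
tcp_rot: [0.997, -0.073, 0.0, 0.0]
force: [-2.2, 1.6, 15.7]
gripper_width: 0.169
```

arm_command:
  plan:
    - [[0,0,0,0,0,0,0.3],[0,0,0,0,0,0,0.5],[0,0,0,0,0,0,0.5],[0,0,-0.01,0,0,0,0.5],[0,0,-0.03,0,0,0,0.5],[0,0,-0.045,0,0,0,0.5],[0,0,-0.03,0,0,-2.2,0.5],[0,0,0,0,0,0,0.5]]

```text
time_s: 21.3
tcp_pos: [498.9, -90.8, 170.5]
tcp_rot: [0.999, -0.054, 0.004, 0.001]
force: [0.3, -0.3, 0.8]
gripper_width: 0.504
```

arm_command:
  plan:
    - [[-0.0074,-0.0447,0,0,0,0,0.5],[-0.0074,-0.0447,0,0,0,0,0.5],[-0.0074,-0.0447,0,0,0,0,0.5],[-0.0074,-0.0447,0,0,0,0,0.5],[-0.0074,-0.0447,0,0,0,0,0.5],[-0.0074,-0.0447,0,0,0,0,0.5],[-0.0074,-0.0447,0,0,0,0,0.5],[0,0,0,0,0,0,0.5]]

```text
time_s: 22.1
tcp_pos: [478.2, 231.0, 165.7]
tcp_rot: [0.999, -0.052, 0.0, -0.0]
force: [0.1, -0.6, -0.5]
gripper_width: 0.497
```

```bash
python3 - <<'E'
from meas import *
to([478.6,226.5,19],-6.2)
g=cam('scene'); drivers(cloud(g),g['pixels'])
racked('scene'); racked('top')
to([478.6,226.5,19],-6.2)
E
```

```text
t 22.1 tcp [478.2 231.  165.7] yaw -6.0 turn [-0.1 -0.   0.2] shift [0.0009 0.0044 0.1467] j [0.43 0.39 1.89 0.   0.86 2.1 ] F [ 0.1 -0.6 -0.5] grip 0.5
case x -96..5 mid [-45.6  19.7] slope deg -2.8 world [478.3 227.8] ztop 31.7 193
case x -93..11 mid [-41.1  80.7] slope deg -0.0 world [486.6 288.5] ztop 31.8 200
clip 1 scene x [-50.7  48.8] y 2.4 slope 0.8 handle ztop near/far [np.float64(59.2), np.float64(59.8)] 225
clip 2 scene x [-50.4  50.3] y 2.7 slope -0.7 handle ztop near/far [np.float64(60.6), np.float64(59.5)] 208
clip 3 empty 0
clip 4 empty 0
clip 1 top x [-48.   47.8] y -1.3 slope -0.2 handle ztop near/far [np.float64(60.8), np.float64(61.5)] 146
clip 2 top x [-47.   48.2] y -1.3 slope 0.1 handle ztop near/far [np.float64(60.4), np.float64(60.8)] 140
clip 3 empty 0
clip 4 empty 0
t 22.2 tcp [477.9 226.2 165.3] yaw -6.2 turn [0.1 0.1 0. ] shift [ 0.0007 -0.0004  0.1463] j [ 0.42  0.39  1.9  -0.    0.86  2.1 ] F [ 0.7  0.1 -0.3] grip 0.5
```

arm_command:
  plan:
    - [[-0.001,0,0.04,0,0,0,0.5],[0,0,0.04,0,0,0,0.5],[0,0,0.03,0,0,0,0.5],[0,0,0.02,0,0,0,0.5],[0,0,0.01,0,0,0,0.5],[0,0,0.005,0,0,0,0.5],[0,0,0,0,0,0,0.5],[0,0,0,0,0,0,0.5]]
  squeeze: 60

```text
time_s: 23.05
tcp_pos: [478.3, 226.5, 21.7]
tcp_rot: [0.999, -0.055, 0.001, -0.0]
force: [0.0, 0.6, -0.4]
gripper_width: 0.501
```

arm_command:
  plan:
    - [[0,0,0,0,0,0,0],[0,0,0,0,0,0,0],[0,0,0,0,0,0,0],[0,0,-0.02,0,0,0,0],[0,0,-0.03,0,0,0,0],[0,0,-0.04,0,0,0,0],[0,0,-0.03,0,0,0,0],[0,0,0,0,0,0,0]]

```text
time_s: 23.85
tcp_pos: [480.1, 227.8, 145.3]
tcp_rot: [0.999, -0.054, 0.004, -0.002]
force: [0.5, 0.5, -0.5]
gripper_width: 0.178
```

```bash
python3 - <<'E'
from meas import *
held()
to([483.6,-152.8,120],-8.4)
E
```

```text
scene near end x [-50.8 -50.4] handle y [-9.1  4.9] z [-9.1  1.7] flange y [-13.6  12. ] z [-13.7  11.6] 138
scene far x [ 83.9 107. ] y,z [-3.8 -2.9] 65
top near end x [-48.9 -48.4] handle y [-6.7  8.3] z [-9.8  1.6] flange y [-6.7 13.4] z [-16.   -0.5] 67
top far x [ 51.3 108.1] y,z [ 0.  -3.7] 144
t 23.9 tcp [477.9 226.8 141.7] yaw -6.2 turn [-0.  -0.1  2.2] shift [0.0611 0.3747 0.0217] j [ 0.42  0.42  1.91 -0.    0.81  2.1 ] F [-0.6  0.3 -1.5] grip 0.18
```

arm_command:
  plan:
    - [[0,0,0,0,0,2.2,0],[0.0076,0.0468,0.0027,0,0,0,0],[0.0076,0.0468,0.0027,0,0,0,0],[0.0076,0.0468,0.0027,0,0,0,0],[0.0076,0.0468,0.0027,0,0,0,0],[0.0076,0.0468,0.0027,0,0,0,0],[0.0076,0.0468,0.0027,0,0,0,0],[0.0076,0.0468,0.0027,0,0,0,0]]
  squeeze: 80

```text
time_s: 24.75
tcp_pos: [480.9, -106.9, 120.5]
tcp_rot: [0.997, -0.073, -0.001, -0.0]
force: [0.8, 0.2, -0.6]
gripper_width: 0.171
```

arm_command:
  plan:
    - [[0.0079,0.047,0.0028,0,0,0,0],[0,0,0.015,0,0,0,0],[0,0,0.015,0,0,0,0],[0,0,0.01,0,0,0,0],[0,0,0,0,0,0,0],[0,0,0,0,0,0,0],[0,0,0,0,0,0,0],[0,0,0,0,0,0,0]]

```text
time_s: 25.55
tcp_pos: [483.7, -152.8, 79.8]
tcp_rot: [0.997, -0.073, 0.001, 0.0]
force: [0.5, 1.1, -0.2]
gripper_width: 0.171
```

```bash
python3 - <<'E'
from meas import *
held()
to([483.6,-152.8,50],-8.4)
E
```

```text
scene near end x [-52.7 -52.4] handle y [-14.9   2.8] z [-6.  21.5] flange y [-13.9  10.4] z [-12.5  13.1] 92
scene far x [ 58.4 105. ] y,z [-5.7  1.3] 77
top far x [ 81.4 105.9] y,z [-1.5 -0.6] 53
t 25.6 tcp [ 483.6 -152.9   79.8] yaw -8.4 turn [ 0.  -0.1  0. ] shift [-0.     -0.0001  0.0298] j [-0.33  0.51  1.98 -0.    0.65  1.39] F [-0.  -1.1 -1.3] grip 0.17
```

arm_command:
  plan:
    - [[0.0015,0,0.005,0,0,0,0],[0,0,0.005,0,0,0,0],[0,0,0.002,0,0,0,0],[0,0,0.002,0,0,0,0],[0,0,0.002,0,0,0,0],[0,0,0.002,0,0,0,0],[0,0,0.002,0,0,0,0],[0,0,0.002,0,0,0,0]]

```text
time_s: 26.45
tcp_pos: [485.9, -153.5, 58.1]
tcp_rot: [0.997, -0.074, 0.001, 0.0]
force: [0.6, 1.7, 5.4]
gripper_width: 0.167
```

arm_command:
  plan:
    - [[0,0,0.002,0,0,0,0],[0,0,0.002,0,0,0,0],[0,0,0.002,0,0,0,0],[0,0,0.001,0,0,0,0],[0,0,0,0,0,0,0],[0,0,0,0,0,0,0],[0,0,0,0,0,0,0],[0,0,0,0,0,0,0]]

```text
time_s: 27.25
tcp_pos: [485.1, -153.3, 52.7]
tcp_rot: [0.997, -0.073, 0.0, 0.0]
force: [-7.1, 4.5, 36.3]
gripper_width: 0.171
```

arm_command:
  plan:
    - [[0,0,-0.001,0,0,0,0.3],[0,0,-0.001,0,0,0,0.5],[0,0,0,0,0,0,0.5],[0,0,-0.01,0,0,0,0.5],[0,0,-0.03,0,0,0,0.5],[0,0,-0.045,0,0,0,0.5],[0,0,-0.03,0,0,-4.6,0.5],[-0.0031,-0.0488,0,0,0,0,0.5]]

```text
time_s: 28.05
tcp_pos: [488.7, -108.0, 172.0]
tcp_rot: [0.999, -0.035, 0.005, 0.002]
force: [0.7, 1.3, -0.6]
gripper_width: 0.502
```

arm_command:
  plan:
    - [[-0.0031,-0.0488,0,0,0,0,0.5],[-0.0031,-0.0488,0,0,0,0,0.5],[-0.0031,-0.0488,0,0,0,0,0.5],[-0.0031,-0.0488,0,0,0,0,0.5],[-0.0031,-0.0488,0,0,0,0,0.5],[-0.0031,-0.0488,0,0,0,0,0.5],[-0.0031,-0.0488,0,0,0,0,0.5],[-0.0031,-0.0488,0,0,0,0,0.5]]

```text
time_s: 28.85
tcp_pos: [485.6, 288.9, 167.5]
tcp_rot: [0.999, -0.033, -0.0, 0.0]
force: [0.8, -0.6, 0.1]
gripper_width: 0.499
```

```bash
python3 - <<'E'
from meas import *
g=cam('scene'); drivers(cloud(g),g['pixels']); cv2.imwrite('pics/s4.png',cv2.resize(g['pixels'][150:390,120:420,::-1],None,fx=2.4,fy=2.4))
racked('scene'); racked('top')
to([485.8,287,19],-3.8)
E
```

```text
case x -93..16 mid [-38.8  80.8] slope deg -0.3 world [488.9 288.4] ztop 32.2 205
clip 1 scene x [-50.6  48.7] y 2.6 slope 0.0 handle ztop near/far [np.float64(59.7), np.float64(59.4)] 227
clip 2 scene x [-50.5  49.4] y 2.6 slope -0.7 handle ztop near/far [np.float64(60.9), np.float64(59.7)] 209
clip 3 scene x [-50.1  50.6] y 2.7 slope 0.2 handle ztop near/far [np.float64(59.5), np.float64(60.6)] 201
clip 4 empty 0
clip 1 top x [-48.   47.9] y -1.3 slope 0.3 handle ztop near/far [np.float64(61.2), np.float64(60.6)] 140
clip 2 top x [-47.3  48.3] y -1.4 slope 0.0 handle ztop near/far [np.float64(60.4), np.float64(61.5)] 138
clip 3 top x [-47.   48.1] y -1.1 slope 0.6 handle ztop near/far [np.float64(61.7), np.float64(61.2)] 138
clip 4 empty 0
t 29.0 tcp [485.8 289.6 167.3] yaw -3.6 turn [ 0.  -0.   0.2] shift [0.0002 0.0026 0.1483] j [ 0.52  0.43  1.82 -0.    0.9   2.15] F [-1.4  0.1 -0.5] grip 0.5
```

View pics/s4.png

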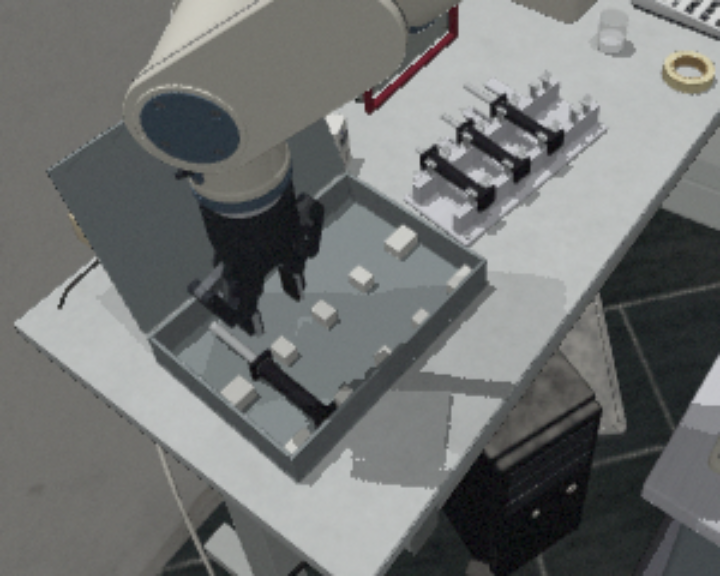

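Drivers 1–3 are in clips 1–3, at crop pixels (455,180), (495,150) and (525,125). Driver 4 is undisturbed at (290,385). Next I'll pick it up.

arm_command:
  plan:
    - [[-0.001,0.0026,0.04,0,0,0.2,0.5],[0,0,0.04,0,0,0,0.5],[0,0,0.03,0,0,0,0.5],[0,0,0.02,0,0,0,0.5],[0,0,0.01,0,0,0,0.5],[0,0,0.007,0,0,0,0.5],[0,0,0,0,0,0,0.5],[0,0,0,0,0,0,0.5]]
  squeeze: 60

```text
time_s: 29.8
tcp_pos: [485.6, 284.4, 21.0]
tcp_rot: [0.999, -0.035, 0.001, -0.0]
force: [0.3, -0.1, 0.1]
gripper_width: 0.497
```

arm_command:
  plan:
    - [[0,0,0,0,0,0,0],[0,0,0,0,0,0,0],[0,0,0,0,0,0,0],[0,0,-0.02,0,0,0,0],[0,0,-0.03,0,0,0,0],[0,0,-0.04,0,0,0,0],[0,0,-0.03,0,0,0,0],[0,0,0,0,0,0,0]]

```text
time_s: 30.6
tcp_pos: [487.4, 285.8, 144.8]
tcp_rot: [0.999, -0.035, 0.004, -0.002]
force: [-0.1, 0.1, -1.9]
gripper_width: 0.183
```

```bash
python3 - <<'E'
from meas import *
held()
to([474.2,-216.1,120],-8.4)
E
```

```text
scene near end x [-50.  -49.4] handle y [-9.3  6.6] z [-11.8  -1.2] flange y [-14.   10.8] z [-14.  10.] 148
scene far x [ 95.8 125.9] y,z [-3.9 -3.8] 101
top near end x [-48.  -47.7] handle y [-7.3 10.5] z [-14.6   2.3] flange y [-12.1  12.7] z [-15.8  -1.5] 70
top far x [ 64.1 126.3] y,z [ 0.5 -4.7] 180
t 30.7 tcp [485.1 284.5 141. ] yaw -4.0 turn [-0.  -0.1  4.4] shift [0.0623 0.4969 0.021 ] j [ 0.51  0.47  1.84 -0.    0.84  2.15] F [-0.3  0.6 -2.4] grip 0.18
```

arm_command:
  plan:
    - [[0,0,0,0,0,4.4,0],[0.0057,0.0452,0.0019,0,0,0,0],[0.0057,0.0452,0.0019,0,0,0,0],[0.0057,0.0452,0.0019,0,0,0,0],[0.0057,0.0452,0.0019,0,0,0,0],[0.0057,0.0452,0.0019,0,0,0,0],[0.0057,0.0452,0.0019,0,0,0,0],[0.0057,0.0452,0.0019,0,0,0,0]]
  squeeze: 80

```text
time_s: 31.5
tcp_pos: [476.6, -36.1, 125.5]
tcp_rot: [0.997, -0.073, -0.001, 0.0]
force: [1.0, -0.1, -1.2]
gripper_width: 0.171
```

arm_command:
  plan:
    - [[0.0057,0.0452,0.0019,0,0,0,0],[0.0057,0.0452,0.0019,0,0,0,0],[0.0057,0.0452,0.0019,0,0,0,0],[0.0055,0.0448,0.0019,0,0,0,0],[0,0,0.015,0,0,0,0],[0,0,0.015,0,0,0,0],[0,0,0.01,0,0,0,0],[0,0,0,0,0,0,0]]

```text
time_s: 32.3
tcp_pos: [472.3, -215.3, 77.1]
tcp_rot: [0.997, -0.073, -0.002, -0.001]
force: [-1.1, 0.5, -1.2]
gripper_width: 0.172
```

arm_command:
  plan:
    - [[0,0,0,0,0,0,0],[0,0,0,0,0,0,0],[0,0,0,0,0,0,0],[0,0,0,0,0,0,0],[0,0,0,0,0,0,0],[0,0,0,0,0,0,0],[0,0,0,0,0,0,0],[0,0,0,0,0,0,0]]

```text
time_s: 33.1
tcp_pos: [474.0, -216.3, 79.4]
tcp_rot: [0.997, -0.073, 0.0, 0.0]
force: [0.7, -0.2, -1.3]
gripper_width: 0.171
```

```bash
python3 - <<'E'
from meas import *
held()
to([474.2,-216.1,50],-8.4)
E
```

```text
scene near end x [-51.4 -50.8] handle y [-14.8   1.6] z [-8.2 23.5] flange y [-14.9  10.9] z [-12.8  14.6] 86
scene far x [ 61.9 122.2] y,z [-4.5 -0.1] 110
top far x [ 99.5 124.6] y,z [-1.  -1.8] 63
t 33.2 tcp [ 474.  -216.3   79.4] yaw -8.4 turn [ 0.  0. -0.] shift [ 0.0002 -0.0002  0.0294] j [-0.45  0.52  1.95 -0.    0.67  1.27] F [-0.1 -0.3 -1.5] grip 0.17
```

arm_command:
  plan:
    - [[0.0005,0,0.005,0,0,0,0],[0,0,0.005,0,0,0,0],[0,0,0.002,0,0,0,0],[0,0,0.002,0,0,0,0],[0,0,0.002,0,0,0,0],[0,0,0.002,0,0,0,0],[0,0,0.002,0,0,0,0],[0,0,0.002,0,0,0,0]]

```text
time_s: 34.0
tcp_pos: [475.5, -216.7, 58.4]
tcp_rot: [0.997, -0.074, 0.001, 0.0]
force: [1.3, 1.7, 8.1]
gripper_width: 0.168
```

arm_command:
  plan:
    - [[0,0,0.002,0,0,0,0],[0,0,0.002,0,0,0,0],[0,0,0.002,0,0,0,0],[0,0,0,0,0,0,0],[0,0,0,0,0,0,0],[0,0,0,0,0,0,0],[0,0,0,0,0,0,0],[0,0,0,0,0,0,0]]

```text
time_s: 34.8
tcp_pos: [474.8, -216.4, 52.3]
tcp_rot: [0.997, -0.073, 0.0, 0.0]
force: [-2.3, 2.3, 16.5]
gripper_width: 0.168
```

arm_command:
  plan:
    - [[0,0,0,0,0,0,0.3],[0,0,0,0,0,0,0.5],[0,0,0,0,0,0,0.5],[0,0,-0.01,0,0,0,0.5],[0,0,-0.03,0,0,0,0.5],[0,0,-0.045,0,0,0,0.5],[0,0,-0.045,0,0,-4.8,1],[0,0,-0.045,0,0,0,1]]

```text
time_s: 35.6
tcp_pos: [474.1, -216.1, 228.6]
tcp_rot: [1.0, -0.03, -0.0, 0.0]
force: [1.2, -0.5, 0.0]
gripper_width: 0.821
```

arm_command:
  plan:
    - [[0,0,-0.045,0,0,0,1],[0,0,-0.045,0,0,0,1],[0,0,-0.03,0,0,0,1],[-0.004,-0.045,0,0,0,0,1],[-0.004,-0.045,0,0,0,0,1],[-0.004,-0.045,0,0,0,0,1],[-0.004,-0.045,0,0,0,0,1],[-0.004,-0.045,0,0,0,0,1]]

```text
time_s: 36.4
tcp_pos: [468.1, 11.2, 347.0]
tcp_rot: [0.999, -0.032, 0.0, 0.0]
force: [0.6, 1.2, -0.1]
gripper_width: 1.0
```

```bash
python3 - <<'E'
from meas import *
racked('scene'); racked('top')
g=cam('scene'); save(g,'s5.png',1.25); w=cloud(g)
# lid inner plane angle
a=np.radians(-3.55); l=(w[...,:2]-[522,196])@np.array([[np.cos(a),-np.sin(a)],[np.sin(a),np.cos(a)]]); z=w[...,2]
m=(abs(l[...,1])<140)&(z>80)&(z<255)&(l[...,0]>100)&(l[...,0]<200)
f=np.polyfit(z[m],l[m,0],1); print('lid angle',np.pi/2+np.arctan(f[0]),'x at z=50,56',np.polyval(f,[50,56]),m.sum(),'resid',np.std(l[m,0]-np.polyval(f,z[m])))
to([440,184,345],-3.6)
E
```

```text
clip 1 scene x [-51.5  49.5] y 2.3 slope 1.0 handle ztop near/far [np.float64(59.4), np.float64(59.8)] 230
clip 2 scene x [-50.8  49.5] y 2.6 slope -0.2 handle ztop near/far [np.float64(59.6), np.float64(59.5)] 205
clip 3 scene x [-50.7  49.3] y 2.6 slope 2.2 handle ztop near/far [np.float64(58.8), np.float64(59.6)] 195
clip 4 scene x [-50.2  50.2] y 3.5 slope 0.4 handle ztop near/far [np.float64(59.8), np.float64(59.4)] 177
clip 1 top x [-40.9  48.7] y -1.3 slope -0.3 handle ztop near/far [np.float64(60.6), np.float64(60.7)] 138
clip 2 top x [-47.8  48.2] y -1.2 slope -0.0 handle ztop near/far [np.float64(60.8), np.float64(60.8)] 144
clip 3 top x [-47.   48.1] y -1.0 slope 0.2 handle ztop near/far [np.float64(61.2), np.float64(60.5)] 145
clip 4 top x [-47.2  47.7] y 0.2 slope -0.0 handle ztop near/far [np.float64(60.7), np.float64(60.1)] 139
lid angle 1.9015881536389867 x at z=50,56 [107.97397165 110.03443066] 6831 resid 1.6462513828100775
t 36.5 tcp [468.2  11.8 346.8] yaw -3.4 turn [ 0.  -0.   0.2] shift [-0.039  -0.1701  0.0018] j [ 0.    0.07  1.84 -0.    1.23  1.63] F [ 0.8 -0.6 -0.5] grip 1.0
```

View pics/s5.png

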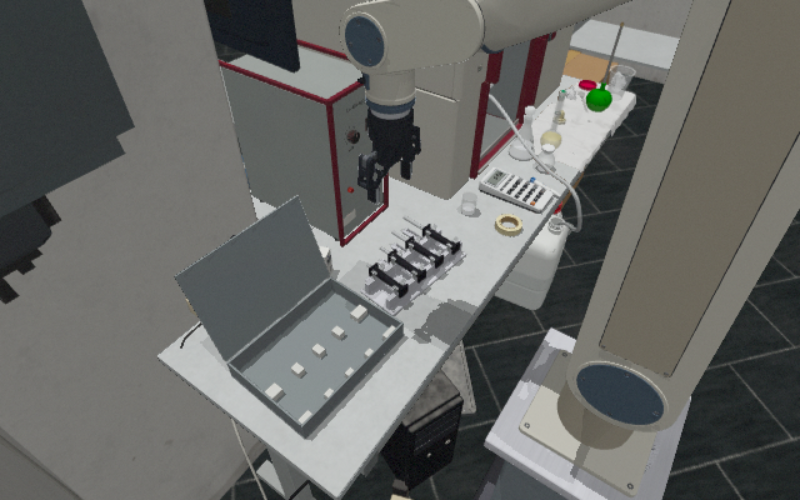

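All four drivers lie in the rack, at (388,280), (405,262), (424,250) and (440,237) of 800 px, level and centred. The case is empty and the lid is at 1.90 rad. Next I'll shut the lid, gripping the knob again at its computed place.

arm_command:
  plan:
    - [[0.0357,-0.0269,0,0,0,0.2,1],[0.0357,-0.0269,0,0,0,0,1],[0.0357,-0.0269,0,0,0,0,1],[0.0357,-0.0269,0,0,0,0,1],[0.0357,-0.0269,0,0,0,0,1],[0.0357,-0.0269,0,0,0,0,1],[0.0357,-0.0269,0,0,0,0,1],[0,0,0,0,0,0,1]]

```text
time_s: 37.35
tcp_pos: [733.8, 182.0, 343.9]
tcp_rot: [0.999, -0.033, -0.0, 0.0]
force: [-0.8, 0.0, 0.9]
gripper_width: 1.003
```

```bash
python3 - <<'E'
from meas import *
g=cam('top'); to([729,183.8,205],-3.6)
w=cloud(g);p=g['pixels']; x,y,z=np.moveaxis(w,-1,0)
m=(x>690)&(x<760)&(y>150)&(y<215)&(z>185)&(z<240); print(m.sum(), w[m].mean(0) if m.any() else '', p[m].mean(0) if m.any() else '')
E
```

```text
t 37.4 tcp [732.  180.6 344.2] yaw -3.8 turn [ 0.1  0.1 -0.2] shift [-0.0032 -0.003   0.1392] j [ 0.23  0.54  1.2  -0.    1.4   1.86] F [ 0.1  0.  -0.4] grip 1.0
168 [713.10768219 183.79080262 226.33858082] [52.22619048 53.0297619  51.32142857]
```

arm_command:
  plan:
    - [[-0.001,-0.003,0.02,0,0,0,1],[0,0,0.02,0,0,0,1],[0,0,0.02,0,0,0,1],[0,0,0.01,0,0,0,1],[0,0,0.01,0,0,0,1],[0,0,0.005,0,0,0,1],[0,0,0,0,0,0,1],[0,0,0,0,0,0,1]]

```text
time_s: 38.2
tcp_pos: [730.1, 183.9, 262.2]
tcp_rot: [0.999, -0.033, 0.001, 0.0]
force: [-0.3, 0.6, -0.0]
gripper_width: 1.006
```

arm_command:
  plan:
    - [[0,0,0.01,0,0,0,1],[0,0,0.01,0,0,0,1],[0,0,0.01,0,0,0,1],[0,0,0.01,0,0,0,1],[0,0,0.01,0,0,0,1],[0,0,0.004,0,0,0,1],[0,0,0,0,0,0,1],[0,0,0,0,0,0,1]]

```text
time_s: 39.0
tcp_pos: [730.0, 184.0, 207.5]
tcp_rot: [0.999, -0.033, 0.0, 0.0]
force: [0.5, 0.1, 0.5]
gripper_width: 1.0
```

arm_command:
  plan:
    - [[0,0,0.002,0,0,0,0.5],[0,0,0,0,0,0,0],[0,0,0,0,0,0,0],[0,0,0,0,0,0,0],[0,0,0,0,0,0,0],[0,0,0,0,0,0,0],[0,0,0,0,0,0,0],[0,0,0,0,0,0,0]]
  squeeze: 30

```text
time_s: 39.8
tcp_pos: [729.9, 183.9, 205.7]
tcp_rot: [0.999, -0.033, 0.0, 0.0]
force: [-0.0, -0.6, 3.6]
gripper_width: 0.316
```

```bash
python3 - <<'E'
import numpy as np
Rr=np.hypot(187,41);a=np.arctan2(41,187);t=a+np.linspace(1.9,0.01,25)
d=np.diff(np.c_[-np.cos(t),-np.sin(t)]*Rr,axis=0)/1000
for i in range(0,24,8): print([[float(round(x,4)),0,float(round(z,4)),0,0,0,0] for x,z in d[i:i+8]])
E
```

```text
[[-0.0132, 0, -0.0073, 0, 0, 0, 0], [-0.0137, 0, -0.0062, 0, 0, 0, 0], [-0.0142, 0, -0.0051, 0, 0, 0, 0], [-0.0145, 0, -0.004, 0, 0, 0, 0], [-0.0148, 0, -0.0029, 0, 0, 0, 0], [-0.015, 0, -0.0017, 0, 0, 0, 0], [-0.0151, 0, -0.0005, 0, 0, 0, 0], [-0.0151, 0, 0.0007, 0, 0, 0, 0]]
[[-0.015, 0, 0.0019, 0, 0, 0, 0], [-0.0148, 0, 0.003, 0, 0, 0, 0], [-0.0145, 0, 0.0042, 0, 0, 0, 0], [-0.0141, 0, 0.0053, 0, 0, 0, 0], [-0.0136, 0, 0.0064, 0, 0, 0, 0], [-0.0131, 0, 0.0075, 0, 0, 0, 0], [-0.0125, 0, 0.0085, 0, 0, 0, 0], [-0.0118, 0, 0.0094, 0, 0, 0, 0]]
[[-0.011, 0, 0.0103, 0, 0, 0, 0], [-0.0101, 0, 0.0112, 0, 0, 0, 0], [-0.0092, 0, 0.0119, 0, 0, 0, 0], [-0.0083, 0, 0.0126, 0, 0, 0, 0], [-0.0072, 0, 0.0132, 0, 0, 0, 0], [-0.0062, 0, 0.0137, 0, 0, 0, 0], [-0.0051, 0, 0.0142, 0, 0, 0, 0], [-0.004, 0, 0.0145, 0, 0, 0, 0]]
```

The knob is gripped (opening 0.316, as before). Swinging the lid shut.

arm_command:
  plan:
    - [[-0.0132,0,-0.0073,0,0,0,0],[-0.0137,0,-0.0062,0,0,0,0],[-0.0142,0,-0.0051,0,0,0,0],[-0.0145,0,-0.004,0,0,0,0],[-0.0148,0,-0.0029,0,0,0,0],[-0.015,0,-0.0017,0,0,0,0],[-0.0151,0,-0.0005,0,0,0,0],[-0.0151,0,0.0007,0,0,0,0]]

```text
time_s: 40.6
tcp_pos: [613.4, 191.1, 232.5]
tcp_rot: [0.999, -0.033, 0.0, 0.001]
force: [1.2, -2.5, -2.3]
gripper_width: 0.316
```

arm_command:
  plan:
    - [[-0.015,0,0.0019,0,0,0,0],[-0.0148,0,0.003,0,0,0,0],[-0.0145,0,0.0042,0,0,0,0],[-0.0141,0,0.0053,0,0,0,0],[-0.0136,0,0.0064,0,0,0,0],[-0.0131,0,0.0075,0,0,0,0],[-0.0125,0,0.0085,0,0,0,0],[-0.0118,0,0.0094,0,0,0,0]]

```text
time_s: 41.4
tcp_pos: [504.0, 197.9, 185.6]
tcp_rot: [0.999, -0.033, -0.0, 0.001]
force: [3.9, -5.7, -4.6]
gripper_width: 0.31
```

arm_command:
  plan:
    - [[-0.011,0,0.0103,0,0,0,0],[-0.0101,0,0.0112,0,0,0,0],[-0.0092,0,0.0119,0,0,0,0],[-0.0083,0,0.0126,0,0,0,0],[-0.0072,0,0.0132,0,0,0,0],[-0.0062,0,0.0137,0,0,0,0],[-0.0051,0,0.0142,0,0,0,0],[-0.004,0,0.0145,0,0,0,0]]

```text
time_s: 42.2
tcp_pos: [443.3, 201.8, 83.9]
tcp_rot: [0.999, -0.033, -0.0, 0.001]
force: [3.2, -8.4, 6.1]
gripper_width: 0.315
```

arm_command:
  plan:
    - [[0,0,0,0,0,0,0],[0,0,0,0,0,0,0.5],[0,0,0,0,0,0,1],[0,0,0,0,0,0,1],[0,0,0,0,0,0,1],[0,0,-0.02,0,0,0,1],[0,0,-0.04,0,0,0,1],[0,0,-0.045,0,0,0,1]]

```text
time_s: 43.0
tcp_pos: [443.2, 202.7, 189.7]
tcp_rot: [0.999, -0.033, -0.001, 0.001]
force: [1.7, -0.1, 0.5]
gripper_width: 1.0
```

arm_command:
  plan:
    - [[0,0,-0.045,0,0,0,1],[0,0,-0.045,0,0,0,1],[0,0,-0.045,0,0,0,1],[-0.02,0,-0.02,0,0,0,1],[0,0,0,0,0,0,1],[0,0,0,0,0,0,1],[0,0,0,0,0,0,1],[0,0,0,0,0,0,1]]

```text
time_s: 43.8
tcp_pos: [424.1, 204.1, 343.0]
tcp_rot: [0.999, -0.033, -0.001, 0.001]
force: [0.3, 0.4, -1.3]
gripper_width: 1.001
```

```bash
python3 - <<'E'
from meas import *
racked('scene'); racked('top')
g=cam('scene'); save(g,'s6.png',1.25); w=cloud(g); x,y,z=np.moveaxis(w,-1,0)
m=(x>430)&(x<600)&(y>80)&(y<320)&(z>40)&(z<75); A=np.c_[w[m][:,:2],np.ones(m.sum())]; print('lid plane',np.linalg.lstsq(A,z[m],rcond=None)[0],np.median(z[m]))
g=cam('top'); w=cloud(g); x,y,z=np.moveaxis(w,-1,0); m=(z>66)&(z<80)&(x>550)&(x<720)&(y<75)&(y>-60); print('holder',w[m].mean(0).round())
to([445,200,300])
E
```

```text
clip 1 scene x [-50.8  49. ] y 2.3 slope 0.1 handle ztop near/far [np.float64(59.7), np.float64(59.8)] 226
clip 2 scene x [-50.5  49.4] y 2.9 slope -0.6 handle ztop near/far [np.float64(59.2), np.float64(58.8)] 207
clip 3 scene x [-50.8  49.6] y 2.7 slope -0.7 handle ztop near/far [np.float64(60.4), np.float64(59.5)] 199
clip 4 scene x [-50.5  49.4] y 3.8 slope 0.7 handle ztop near/far [np.float64(60.0), np.float64(59.8)] 180
clip 1 top x [-47.9  48.7] y -1.3 slope -0.3 handle ztop near/far [np.float64(60.8), np.float64(60.8)] 152
clip 2 top x [-47.3  48.3] y -1.3 slope 0.1 handle ztop near/far [np.float64(60.6), np.float64(61.1)] 140
clip 3 top x [-46.9  48.1] y -1.0 slope 0.2 handle ztop near/far [np.float64(61.2), np.float64(60.8)] 144
clip 4 top x [-47.8  48.1] y 0.2 slope 0.6 handle ztop near/far [np.float64(60.7), np.float64(61.1)] 142
lid plane [-1.75662375e-03  2.32600800e-04  5.73328647e+01] 56.45301653704746
holder [668.   6.  75.]
t 44.0 tcp [424.4 204.3 343.7] yaw -3.8 turn 0 shift [0.0209 0.0028 0.0437] j [ 0.42  0.07  1.84 -0.    1.23  2.06] F [ 0.9  0.1 -0.2] grip 1.0
```

View pics/s6.png

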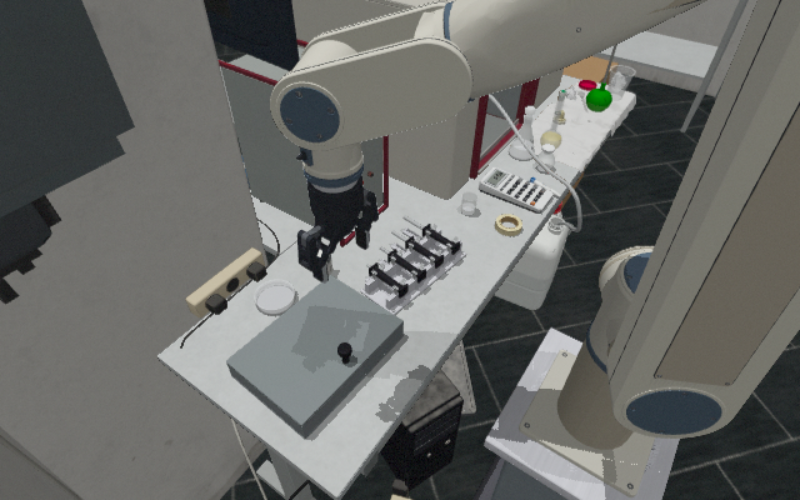

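The lid is shut and flat, with its knob at (345,350). All four drivers are in the rack, and the calculator and beaker stand where they were. Nothing touches the robot, so I'll hand in.

```bash
python3 -c "
from bench import bot
print(bot.sign_off())"
```

```text
the job is handed in; nothing more can be done
None
```

The job is done and handed in, at about 44 s of the 210 s allowed; sign-off gives no verdict. I swung the lid back to its stop, clipped all four drivers into clips 1–4 in order of length with blades away from the robot, and shut the lid.

**Last checks:**
- **Drivers:** the tops of the handles measured about 59–61 mm, which puts the axes near 50–52 mm. They are centred to about 1 mm along the rack. Sideways, the two cameras read -1 mm and +3 mm because each sees a different side of the handle, and they point along the rack to within 0.7°.
- **Lid:** it read 1.90 rad when open. Now it lies flat at 56.5 mm, with a slope of about 0.002 rad.
- **White box:** it measured within about 3 mm of its starting place, which is camera noise.
- **Calculator and beaker:** I checked these only by eye, and they look unmoved.
- **Robot:** it is clear of everything.

**Pressing force:** once drivers 1 and 3 were already on the rails, the wrist force peaked at about 33 and 36 N, above the 25 N advised for pressing. While a driver was snapping in I read at most about 11 N. Neither the knock nor the grip slip showed up as a lost or moved driver; the drivers only shifted 1–3 mm in the grip, which I corrected before pressing.

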